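# Find the heavy side of a rotor on the spin stand and hold it down

### The job

The closed drum rotor on the grey spin stand is heavier on one side, which cannot be seen and differs every time; its shaft seals are stiff, so it stays wherever it is left. Take its black crank handle and crank the rotor slowly once right round, back to where it started, feeling where it turns hard and where it turns easily; then turn it until the heavy side hangs straight down, and finish while still gripping the handle and keeping the rotor still there. Leave the oil bottle, the grease pot and the end cap near it alone.

Things in the scene. Friction and masses are not known exactly. Their poses are not given: they have to be found in the camera images.
- stand: grey spin stand fixed on the bench: base plate 180 x 150 x 16 mm, two bearing posts 50 mm wide, up to 176 mm high. Origin: centre of the base's underside. x: along the rotor's level shaft (150 mm up), away from the crank; z up. The steel crank arm, 24 mm wide, spans x = -86 to -76 mm; the crank radius is 50 mm; the handle sticks out of it to -x.
- drum (a point): middle of the closed dark drum, 113 mm in diameter, 68 mm long, on the shaft between the posts. Inside sits the unbalance, fixed for a run at an unknown angle to the crank and never near straight down at the start. Its moment is 0.25 to 0.35 N m when the heavy side is level with the shaft, none when it is straight up or down.
- rotor (a joint): angle of rotor and crank, rad; 0: handle straight above the shaft; grows clockwise as seen from the crank side: in the stand's frame the handle's axis is at y = -50 mm sin(angle), z = 150 mm + 50 mm cos(angle). No stops; starts within 0.6 rad of 0. Seal friction 0.40 N m either way, at any speed, so at the handle it takes about 1 to 15 N: most while the heavy side rises, least while it sinks.
- handle (a point): grip point of the black crank handle, on its axis: a round sleeve 17 mm in diameter, 72 mm long, turning freely on its pin, level along the stand's x, from x = -164 to -92 mm; the point is at x = -135 mm, 29 mm from its free end. Pinched from above across its axis, the gripper can keep its orientation right round the circle. Crank and handle are practically in balance.
- shaft (a point): centre of the circle that handle runs on: the point of the shaft's line, 150 mm above the bench, at x = -135 mm in the stand's frame (in the air in front of the shaft's end)
- low_point (a point): fixed point inside the drum, 37 mm straight below the shaft's line at the drum's middle: where the centre of the unbalance is when the heavy side is straight down
- oiler_mid (a point): half-way up a white oil bottle with yellow spout, 51 mm in diameter, 152 mm high, standing loose on the bench; leave alone
- grease_mid (a point): half-way up a grease pot with red lid, 69 mm in diameter, 54 mm high, standing loose; leave alone
- cap_mid (a point): centre of a machined aluminium end cap, 56 x 56 x 18 mm, lying loose on the bench; leave alone

How it is judged:
By the outcome, as a careful person would: the job done as asked, in the order asked, and still so for the second after the job is handed in, while the arm keeps its last pose, push and grip.
It also fails if it takes over 72 s, if anything falls off the work surface, if the arm or the gripper's body presses on something with over 40 N, if the wrist force passes 120 N, or if a joint passes its speed limit or range.

### The arm

A 7-joint arm with a two-finger parallel gripper is mounted at the origin on a cart in front of the work surface, level with it; the furniture and walls round the work are solid. World frame = base frame: x ahead of the robot, y to its left, z up, the work surface at z = 0. Lengths are in m, angles in rad, forces in N, time in s.
With the tool pointing down it reaches from about 0.425 to 0.925 m from the base axis. Payload 6.8 kg.
Tool frame: the origin (TCP) lies midway between the tips of the shut fingers; the grasp point (between the pads) lies 19 mm behind it; x points along the fingers, y is the direction in which the jaws open and shut, and the axes are right-handed (so a half turn about x gives the same grasp; the last joint's range is limited). The gripper opens to 85 mm and grips with 20 to 120 N. Pads are 22 mm wide; open, the fingers measure 114 mm over their backs; the gripper's body (76 mm by 85 mm) begins 54 mm behind the grasp point. The pads swing forward as they close: fully open they stand 13 mm farther back than shut.
Start: joints at [-1.224, 0.477, 0.022, 1.555, -0.011, 1.109, -0.083], TCP at [0.297, 0.606, 0.231] pointing down, gripper open.
Joint ranges: [-2.96, 2.96], [-0.34, 2.1], [-1.41, 1.46], [0.24, 2.44], [-1.37, 4.51], [0.17, 1.92], [-2.96, 2.96]. Speed limits (rad/s): [2.39, 2.39, 3.14, 3.14, 3.14, 3.14, 3.14].

### API

Orientations are given as a unit quaternion [x, y, z, w].
In Python, from bench import robot gives the robot as it stands.
- The arm moves only by the tool drive_tool, never from a script. Its argument "steps" is a list of rows, each a list of 3 entries, a list of its own where there are three numbers: the turn, a rotation vector about the tool's x, y, z in units of 5 degrees (1.0 is 5 degrees), then the shift along the tool's x, y, z in units of 50 mm (1.0 is 50 mm), then the gripper command: -1 is shut, 1 is fully open, values between are in proportion. In form: [[[rx, ry, rz], [x, y, z], fingers], ...]. A call has exactly 10 rows; each row shifts and turns the commanded pose from where the row before left it, along the tool's axes as they then stand; what a row does not reach is not made up. A row lasts 1/10 s, in which the tool goes at most 50 mm and 8.59 degrees, less where a joint would pass 70% of its speed; a pose out of reach is approached as far as the arm can. A call with a number of a shift or a turn outside -1 to 1 is refused whole. A call with a gripper value outside its range is refused whole. The fingers move at their own pace and stop on an object; "force" is the grip in N (left out, the last holds). Time passes only in rows, so rows that do not move let the fingers close, or fill a call up. It gives the time, the measured TCP pose, the force and the opening at its end, in the units of the state.
- robot.read_state(): the state, without advancing time (a new reading comes with each control period).
- robot.get_image(name): name is "scene" or "side" or "wrist"; returns a dict with "color" (400x640x3 uint8, blue, green, red), "vfov" (degrees; the focal length in pixels is half the picture's height over the tangent of half this angle, whatever the lens; pixels are square), "cx", "cy" (the principal point, pixels), "extrinsics" (4x4, takes a point from camera to world coordinates). Camera axes: x right, y up, looking along -z (the intrinsics and any distortion apply to the point x, -y, -z); pixel columns grow to the right and rows downward; lengths in m; the calibration is good to about 2 mm. A picture is of the moment at which its call begins. There is no depth.
- robot.sign_off(): hands the job in, once; it reports no verdict.
Trained networks look in a picture, given as the dict that the camera call returned (one of the last four; its "shot" number tells which), for a name from the list of things; names that differ only in an ending like _2 or _b are one class to them, and where a whole thing is asked for, a point or a joint stands for the part that bears it (a point fixed in the world has none). Each returns a list of dicts, best first, with "confidence" (0 to 1); they miss things now and then, are a little off and sometimes report something else, mostly with a low value. They report only what shows in the picture. A call takes as long as a camera call.
- robot.find_in(picture, thing): "extent" ([centre column, centre row, width, height] in pixels, round what is visible of it).
- robot.cut_out(picture, thing): "pixels" (400x640 bool, what is visible of it) and "extent" ([centre column, centre row, width, height] in pixels, round what is visible of it).
The state is a dict: "t": time; "q": joint angles; "joint_velocities": joint speeds; "effort": joint torques, N m; "position": TCP position; "orientation": TCP orientation; "ft_force": force on the tool from outside, world axes, zero at the start; "torque": the same for the moment, N m; "gripper_width": finger opening in m.
Only numpy, scipy, OpenCV 4.12 (cv2) and the standard library are available. Lean on these libraries where they do the work, as an engineer would, in place of code of your own. Each camera call takes 0.05 s, during which the arm holds its last target.

## Working session

There is one attempt and no reset: what is moved stays moved. The work goes in short steps, Python scripts to look and compute and a tool call to move; the robot and the scene stay as the last step left them, time stands still between calls to the robot, and variables do not carry over. Pictures are saved under pics/ and viewed, and the job is handed in when it is done.

Besides the shell and the picture viewer there is one more tool, called after "Emit:" by a JSON object that holds its "api" and its "payload". drive_tool: Moves the arm, as the interface text tells. Its arguments: {"type":"object","properties":{"steps":{"type":"array"},"force":{"type":"number"}},"required":["steps"]}

```bash
ls; mkdir -p pics; python3 - <<'E'
from bench import robot
import cv2
s=robot.read_state()
for k,v in s.items(): print(k,v)
for n in ["scene","side","wrist"]:
    p=robot.get_image(n); cv2.imwrite(f"pics/{n}0.png",p["color"]); print(n,p["vfov"],p["cx"],p["cy"],p["extrinsics"],[k for k in p])
    for th in ["stand","drum","handle","oiler_mid","grease_mid","cap_mid"]:
        r=robot.find_in(p,th); print(th,[(x["extent"],x["confidence"]) for x in r[:2]])
E
```

```text
pics
t 0.0
q [-1.22411722  0.47782749  0.02235843  1.55644059 -0.01149737  1.10933631
 -0.08311208]
joint_velocities [-1.25675907e-03 -5.58825176e-04 -7.73848013e-04  7.91164586e-04
 -3.13997874e-04  7.19821290e-04 -1.19513953e-05]
effort [-7.27586357e-04 -5.96447110e+01  1.60752274e+00 -2.81181407e+01
  1.24640384e-02  9.55233991e-03 -3.04196715e-05]
position [0.29626477 0.60584049 0.23031233]
orientation [ 0.15874987  0.68900102 -0.16006728  0.68880661]
ft_force [-0.03018787 -0.10783064  0.43030207]
torque [ 0.02538382  0.02796644 -0.01806916]
gripper_width 0.08556377709410205
scene 56.2047423122728 320.0110449637388 200.24567788763423 [[-0.57913857  0.43918398 -0.68681581 -0.07844888]
 [-0.81513041 -0.3250681   0.47947173  0.48313602]
 [-0.01268561  0.83752502  0.54625169  0.60912988]
 [ 0.          0.          0.          1.        ]] ['color', 'vfov', 'cx', 'cy', 'extrinsics', 'shot']
stand [([335.2, 207.9, 105.3, 100.5], 0.87)]
drum [([332.3, 209.7, 110.8, 101.2], 0.97)]
handle [([299.1, 182.8, 26.2, 18.7], 0.77)]
oiler_mid [([253.0, 247.3, 26.8, 54.2], 0.85)]
grease_mid [([398
[... 480 characters left out ...]
andle [([339.5, 191.9, 24.8, 15.9], 0.54)]
oiler_mid [([379.5, 258.6, 25.6, 53.5], 0.56)]
grease_mid [([254.8, 187.3, 23.7, 30.7], 0.91), ([337.4, 192.9, 30.9, 19.7], 0.7)]
cap_mid [([330.8, 202.1, 6.2, 10.7], 0.6), ([306.4, 205.2, 100.9, 104.1], 0.19)]
wrist 60.63731513259587 321.2590698837069 200.25795150059415 [[ 4.40150780e-01 -8.61621174e-01 -2.52737501e-01  2.31951260e-01]
 [ 8.97923877e-01  4.22369585e-01  1.23841209e-01  6.37502452e-01]
 [ 4.44255054e-05 -2.81447841e-01  9.59576527e-01  3.74437927e-01]
 [ 0.00000000e+00  0.00000000e+00  0.00000000e+00  1.00000000e+00]] ['color', 'vfov', 'cx', 'cy', 'extrinsics', 'shot']
stand []
drum []
handle []
oiler_mid []
grease_mid []
cap_mid []
```

View images.

```bash
python3 - <<'E'
import cv2
for n in ["scene","side"]:
    a=cv2.imread(f"pics/{n}0.png")[120:320,200:460]
    cv2.imwrite(f"pics/{n}0c.png",cv2.resize(a,None,fx=3,fy=3,interpolation=cv2.INTER_CUBIC))
E
```

```text
(no output)
```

View pics/scene0.png

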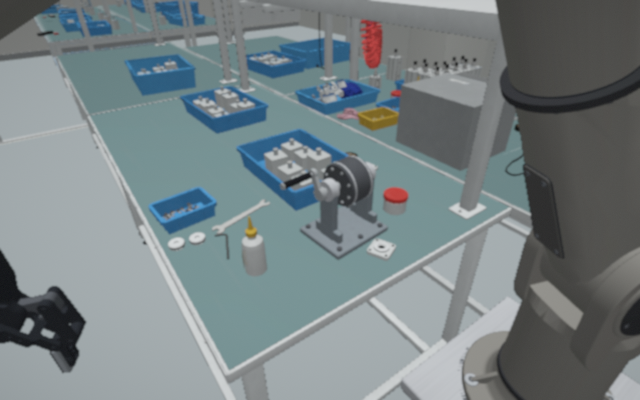

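View pics/side0.png

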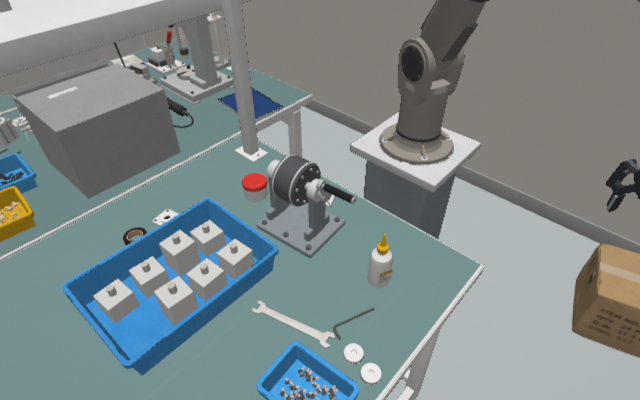

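View pics/scene0c.png

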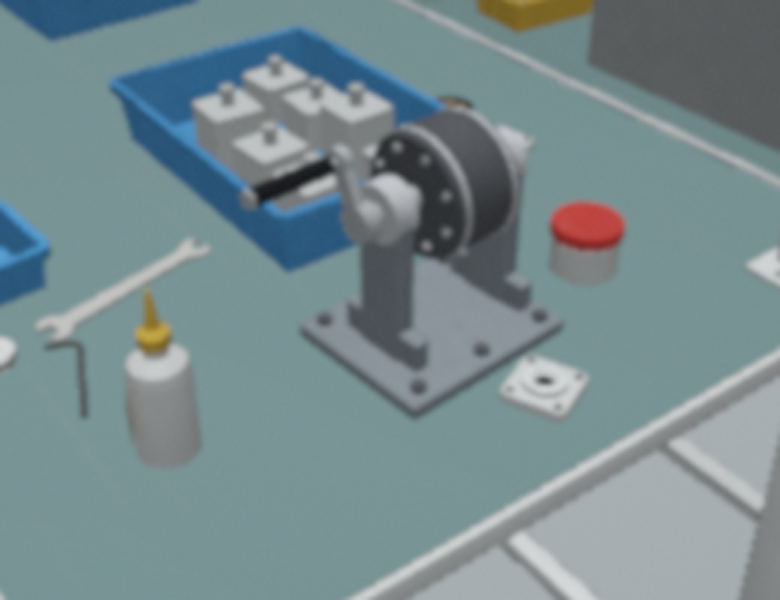

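View pics/side0c.png

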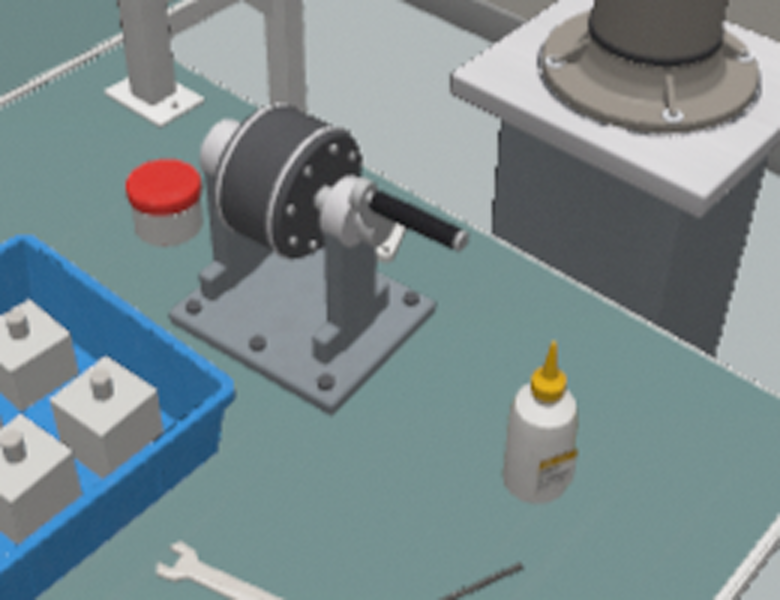

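```bash
cat > h.py <<'E'
import numpy as np
from scipy.optimize import least_squares
class Cam:
    def __init__(s,p):
        s.f=200/np.tan(np.radians(p["vfov"])/2); s.c=np.array([p["cx"],p["cy"]]); s.E=np.array(p["extrinsics"])
    def proj(s,P):
        P=np.atleast_2d(P); q=(P-s.E[:3,3])@s.E[:3,:3]
        return np.c_[s.c[0]+s.f*q[:,0]/-q[:,2], s.c[1]-s.f*q[:,1]/-q[:,2]]
    def ray(s,uv):
        d=np.array([(uv[0]-s.c[0])/s.f,-(uv[1]-s.c[1])/s.f,-1]); d=s.E[:3,:3]@d
        return s.E[:3,3],d/np.linalg.norm(d)
    def atz(s,uv,z):
        o,d=s.ray(uv); return o+d*(z-o[2])/d[2]
def w(st,P):
    x,y,a=st; R=np.array([[np.cos(a),-np.sin(a),0],[np.sin(a),np.cos(a),0],[0,0,1]])
    return np.atleast_2d(P)@R.T+[x,y,0]
def hp(x,ang): return [x,-.05*np.sin(ang),.15+.05*np.cos(ang)]
E
python3 - <<'E'
from bench import robot
from h import *
s=Cam(robot.get_image("scene")); d=Cam(robot.get_image("side"))
f=lambda L:np.array(L)/3+[200,120]
S=f([(302,328),(414,405),(562,322)]); D=f([(170,316),(332,405),(436,302)])
for c,L in((s,S),(d,D)):
    for p in L: print(c.atz(p,.016))
hs=f([(249,198)]);hd=f([(461,240)])
def tri(a,b):
    o1,d1=s.ray(a);o2,d2=d.ray(b)
    A=np.c_[d1,-d2];t=np.linalg.lstsq(A,o2-o1,rcond=None)[0]
    print(o1+t[0]*d1,o2+t[1]*d2)
tri(hs[0],hd[0]); tri(f([(335,163)])[0],f([(372,200)])[0])
for n,c,u,v in (("cap",s,381.1,250.8),("pot",s,398,203),("oil",s,253,247)):
    print(n,c.atz((u,v),{"cap":.009,"pot":.027,"oil":.076}[n]))
E
```

```text
[0.58459349 0.0828312  0.016     ]
[0.44865082 0.06565189 0.016     ]
[ 0.45805166 -0.10354443  0.016     ]
[ 0.61455514 -0.09049893  0.016     ]
[0.59527784 0.08034478 0.016     ]
[0.44984041 0.06814249 0.016     ]
[0.53507752 0.15144536 0.19529414] [0.5351044  0.15189376 0.19497459]
[0.54177739 0.07214516 0.19455199] [0.54197817 0.07446692 0.19255069]
cap [ 0.40526224 -0.03276668  0.009     ]
pot [ 0.5120067  -0.19523527  0.027     ]
oil [0.52626205 0.24223469 0.076     ]
```

```bash
python3 - <<'E'
from bench import robot
from h import *
import cv2
ps=robot.get_image("scene"); pd=robot.get_image("side")
s=Cam(ps); d=Cam(pd)
f=lambda L:np.array(L)/3+[200,120]
S=f([(302,328),(414,405),(562,322),(249,198)]); D=f([(332,405),(436,302),(170,316),(461,240)])
def mod(v):
    a=hp(-.164,v[3])
    ps=w(v[:3],[(-.09,.075,.016),(-.09,-.075,.016),(.09,-.075,.016),a])
    pd=w(v[:3],[(-.09,.075,.016),(-.09,-.075,.016),(.09,.075,.016),a])
    return ps,pd
res=lambda v:np.r_[(s.proj(mod(v)[0])-S).ravel(),(d.proj(mod(v)[1])-D).ravel()]
r=least_squares(res,[.53,0,-1.5,.2],loss="soft_l1"); print(r.x,r.fun.round(1))
v=r.x
print("handle",w(v[:3],hp(-.135,v[3])),"shaft",w(v[:3],[-.135,0,.15]))
for p,c,n in((ps,s,"s"),(pd,d,"d")):
    im=cv2.resize(p["color"][120:320,200:460],None,fx=3,fy=3,interpolation=cv2.INTER_CUBIC)
    def L(P,col,close):
        q=((c.proj(w(v[:3],P))-[200,120])*3).astype(int); cv2.polylines(im,[q],close,col,1)
    L([(a,b,.016) for a,b in((-.09,.075),(-.09,-.075),(.09,-.075),(.09,.075))],(0,255,0),True)
    L([hp(-.164,v[3]),hp(-.092,v[3])],(0,255,255),False)
    for x in(-.034,.034): L([(x,.0565*np.sin(t),.15+.0565*np.cos(t)) for t in np.linspace(0,6.28,40)],(0,0,255),True)
    L([(-.16,0,.15),(.1,0,.15)],(255,255,0),False)
    cv2.imwrite(f"pics/fit_{n}.png",im)
E
```

```text
[ 0.52944382 -0.01407426 -1.47393608 -0.4494022 ] [-2.2 -2.  -0.2  1.   0.6 -2.   0.1  0.1  0.7  0.5  0.9 -0.7 -1.  -1.5
 -0.3 -0.1]
handle [[0.53800767 0.1223936  0.19503535]] shaft [[0.51638813 0.12029295 0.15      ]]
```

View pics/fit_s.png

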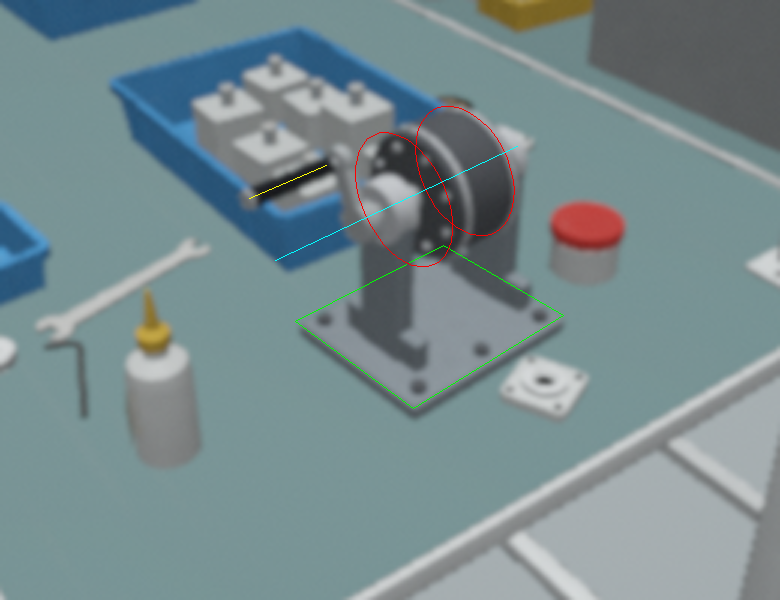

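View pics/fit_d.png

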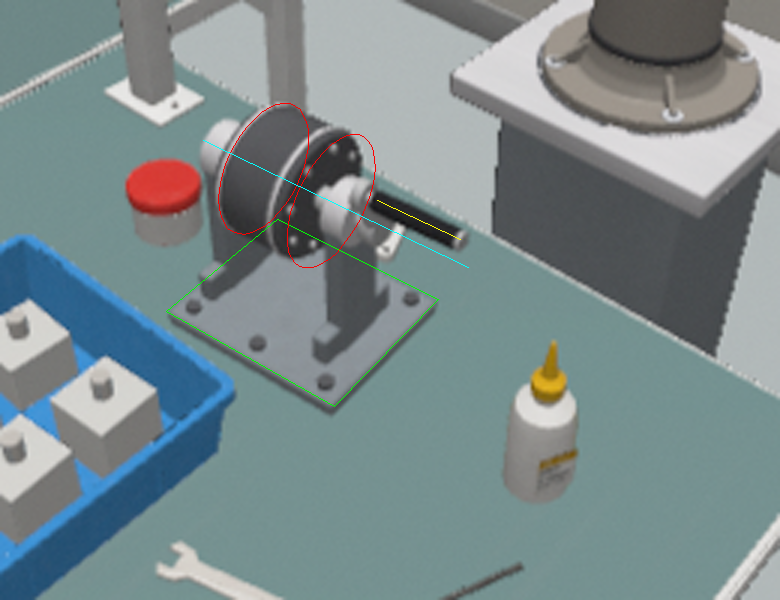

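```bash
python3 - <<'E'
from bench import robot
from h import *
import cv2
ps=robot.get_image("scene"); pd=robot.get_image("side")
s=Cam(ps); d=Cam(pd)
f=lambda L:np.array(L)/3+[200,120]
S=f([(301,326),(414,405),(562,319),(249,198)]); D=f([(332,404),(436,302),(170,316),(461,240)])
def mod(v):
    a=hp(v[4],v[3])
    ps=w(v[:3],[(-.09,.075,.016),(-.09,-.075,.016),(.09,-.075,.016),a])
    pd=w(v[:3],[(-.09,.075,.016),(-.09,-.075,.016),(.09,.075,.016),a])
    return ps,pd
res=lambda v:np.r_[(s.proj(mod(v)[0])-S).ravel(),(d.proj(mod(v)[1])-D).ravel()]
r=least_squares(res,[.53,0,-1.5,.2,-.164],loss="soft_l1"); print(r.x,r.fun.round(1))
v=r.x
print("handle",w(v[:3],hp(-.135,v[3])),"shaft",w(v[:3],[-.135,0,.15]))
for p,c,n in((ps,s,"s"),(pd,d,"d")):
    im=cv2.resize(p["color"][145:265,275:405],None,fx=6,fy=6,interpolation=cv2.INTER_CUBIC)
    def L(P,col,close):
        q=((c.proj(w(v[:3],P))-[275,145])*6).astype(int); cv2.polylines(im,[q],close,col,1)
    L([(a,b,.016) for a,b in((-.09,.075),(-.09,-.075),(.09,-.075),(.09,.075))],(0,255,0),True)
    L([hp(-.164,v[3]),hp(-.092,v[3])],(0,255,255),False)
    for x in(-.034,.034): L([(x,.0565*np.sin(t),.15+.0565*np.cos(t)) for t in np.linspace(0,6.28,40)],(0,0,255),True)
    L([(-.16,0,.15),(.1,0,.15)],(255,255,0),False)
    cv2.imwrite(f"pics/fit2_{n}.png",im)
E
```

```text
[ 0.52961077 -0.01468416 -1.47430448 -0.44425885 -0.16506095] [-1.7 -1.5 -0.1  0.9  0.7 -1.1 -0.1  0.1  0.5  0.8  0.7 -0.8 -1.2 -1.5
 -0.1 -0.1]
handle [[0.53799405 0.12175819 0.19514647]] shaft [[0.51660457 0.11968785 0.15      ]]
```

View pics/fit2_s.png

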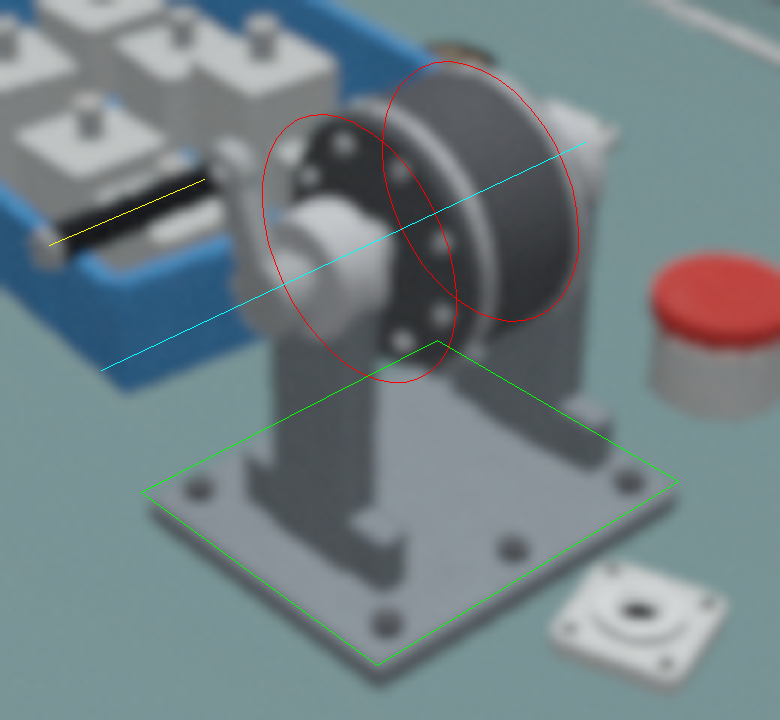

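View pics/fit2_d.png

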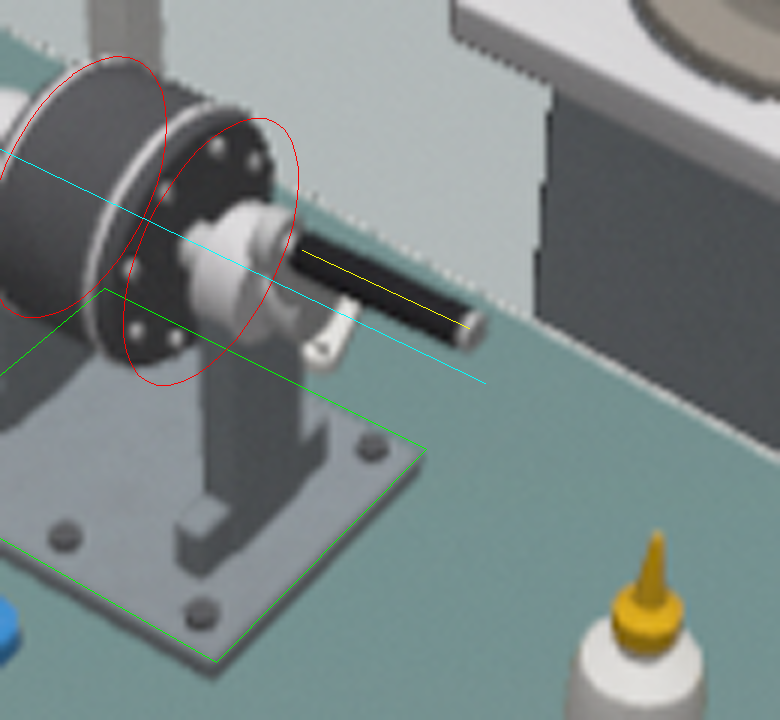

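```bash
cat >> h.py <<'E'
from scipy.spatial.transform import Rotation as Ro
A=-1.4743
ST=np.array([.5296,-.0147,A])
Rt=np.c_[[0,0,-1],[np.cos(A+np.pi/2),np.sin(A+np.pi/2),0],[np.cos(A),np.sin(A),0]]
E
python3 - <<'E'
from bench import robot
from h import *
s=robot.read_state(); R=Ro.from_quat(s["orientation"])
print(R.as_matrix().round(3)); print(Rt.round(3))
for T in (Rt, Rt@np.diag([1,-1,-1])):
    print("turn units",np.degrees((R.inv()*Ro.from_matrix(T)).as_rotvec())/5)
    d=np.array([.538,.122,.26])-s["position"]; print(T.T@d/.05, R.as_matrix().T@d/.05)
# refine oil from both cams
p=robot.get_image("side"); c=Cam(p)
print(c.atz((379.5,258.6),.076),c.atz((254.8,187.3),.027))
E
```

```text
[[-0.     0.439  0.898]
 [ 0.     0.898 -0.439]
 [-1.     0.    -0.   ]]
[[ 0.     0.995  0.096]
 [ 0.     0.096 -0.995]
 [-1.     0.     0.   ]]
turn units [ 1.16822907e+01 -5.73926729e-04 -3.78278071e-04]
[-0.5736781   3.87365864 10.10839886] [-0.57424076 -6.581542    8.59462726]
turn units [-2.43177093e+01  4.40176824e-04 -6.67840048e-04]
[ -0.5736781   -3.87365864 -10.10839886] [-0.57424076 -6.581542    8.59462726]
[0.53983875 0.23560559 0.076     ] [ 0.52485221 -0.1973845   0.027     ]
```

Emit:
{"api": "drive_tool", "payload": {"steps": [[[1,0,0],[-0.06,0,0],1],[[1,0,0],[-0.06,0,0],1],[[1,0,0],[-0.06,0,0],1],[[1,0,0],[-0.06,0,0],1],[[1,0,0],[-0.06,0,0],1],[[1,0,0],[-0.06,0,0],1],[[1,0,0],[-0.06,0,0],1],[[1,0,0],[-0.06,0,0],1],[[1,0,0],[-0.06,0,0],1],[[1,0,0],[-0.06,0,0],1]]}}

```text
t: 2.4
position: [0.2965, 0.6064, 0.2614]
orientation: [0.437, 0.556, -0.437, 0.556]
ft_force: [-0.5, 0.2, -0.2]
gripper_width: 0.0855
```

Emit:
{"api": "drive_tool", "payload": {"steps": [[[0.84,0,0],[0,0,0],1],[[0.84,0,0],[0,0,0],1],[[0,0,0],[0,0.32,0.84],1],[[0,0,0],[0,0.32,0.84],1],[[0,0,0],[0,0.32,0.84],1],[[0,0,0],[0,0.32,0.84],1],[[0,0,0],[0,0.32,0.84],1],[[0,0,0],[0,0.32,0.84],1],[[0,0,0],[0,0.32,0.84],1],[[0,0,0],[0,0.32,0.84],1]]}}

```text
t: 3.4
position: [0.457, 0.2827, 0.2616]
orientation: [0.476, 0.524, -0.475, 0.524]
ft_force: [0.3, 0.9, -0.3]
gripper_width: 0.0855
```

```bash
cat >> h.py <<'E'
def togo(s,P,T=Rt):
    R=Ro.from_quat(s["orientation"])
    print("turn",(np.degrees((R.inv()*Ro.from_matrix(T)).as_rotvec())/5).round(3),"shift",(R.as_matrix().T@(np.array(P)-s["position"])/.05).round(3))
E
python3 - <<'E'
from bench import robot
from h import *
s=robot.read_state(); print(s["t"],s["position"],s["q"],s["ft_force"]); togo(s,[.538,.122,.26])
E
```

```text
3.4 [0.45695973 0.28267882 0.26162695] [-0.98696113  0.22373514  0.3751468   1.87062174 -0.09352636  1.06340763
 -0.47804061] [ 0.30989559  0.93316202 -0.26922707]
turn [ 0.004 -0.008 -0.006] shift [0.031 1.303 3.355]
```

Emit:
{"api": "drive_tool", "payload": {"steps": [[[0,0,0],[0,0.2,0.5],1],[[0,0,0],[0,0.2,0.5],1],[[0,0,0],[0,0.2,0.5],1],[[0,0,0],[0,0.2,0.5],1],[[0,0,0],[0,0.2,0.5],1],[[0,0,0],[0,0.2,0.5],1],[[0,0,0],[0,0.1,0.36],1],[[0,0,0],[0,0,0],1],[[0,0,0],[0,0,0],1],[[0,0,0],[0,0,0],1]]}}

```text
t: 4.4
position: [0.5368, 0.1249, 0.2612]
orientation: [0.475, 0.524, -0.475, 0.524]
ft_force: [-0.5, 0.6, -0.8]
gripper_width: 0.0855
```

```bash
python3 - <<'E'
from bench import robot
from h import *
import cv2
s=robot.read_state(); print(s["t"],s["position"],s["q"],s["ft_force"],s["joint_velocities"].max() if hasattr(s["joint_velocities"],'max') else ''); togo(s,[.538,.122,.26])
p=robot.get_image("wrist"); c=Cam(p); im=p["color"].copy()
for th in ["handle","rotor"]:
    print([(x["extent"],x["confidence"]) for x in robot.find_in(p,th)[:2]])
a=-.444
q=c.proj(w(ST,[hp(-.164,a),hp(-.135,a),hp(-.092,a)])); print(q)
for u in q: cv2.circle(im,tuple(int(t) for t in u),3,(0,255,255),1)
cv2.imwrite("pics/wrist1.png",im)
for n in("scene","side"):
    cv2.imwrite(f"pics/{n}1.png",robot.get_image(n)["color"])
E
```

```text
4.4 [0.53683632 0.12485832 0.26123333] [-0.72979517  0.25659526  0.47063863  1.84463301 -0.132256    1.07110311
 -0.11019291] [-0.48174325  0.55575492 -0.80410248] 0.003275025074414428
turn [ 0.024 -0.007  0.003] shift [0.025 0.018 0.059]
[([324.6, 236.2, 25.1, 106.9], 0.92)]
[([296.4, 273.7, 131.6, 205.6], 0.86), ([299.6, 275.9, 134.9, 208.6], 0.36)]
[[323.21331701 175.91634336]
 [323.09021681 219.73236867]
 [322.92350175 279.07257168]]
```

View pics/wrist1.png

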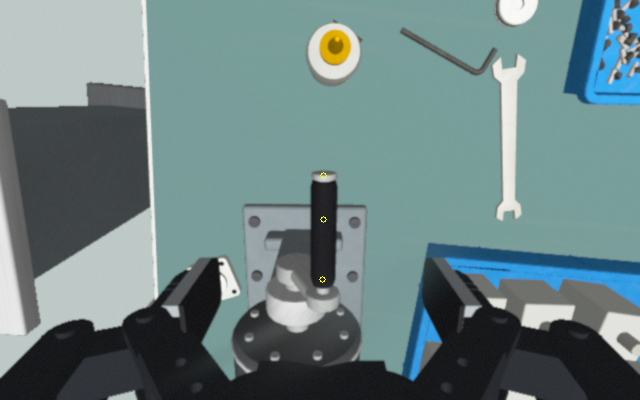

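View pics/side1.png

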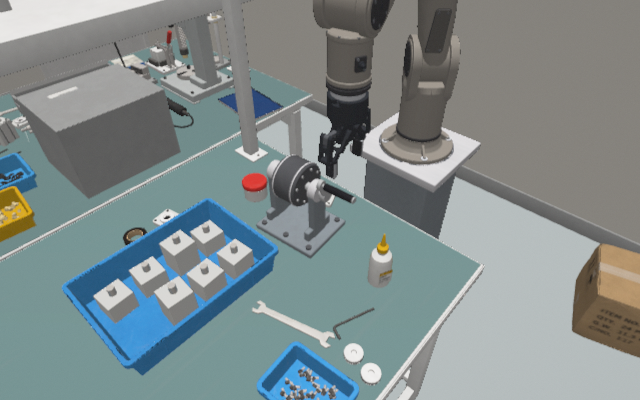

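Emit:
{"api": "drive_tool", "payload": {"steps": [[[0,0,0],[0.2,0.01,0.05],1],[[0,0,0],[0.3,0.01,0.05],1],[[0,0,0],[0.3,0.01,0.04],1],[[0,0,0],[0.3,0,0],1],[[0,0,0],[0.3,0,0],1],[[0,0,0],[0.24,0,0],1],[[0,0,0],[0.1,0,0],1],[[0,0,0],[0,0,0],1],[[0,0,0],[0,0,0],1],[[0,0,0],[0,0,0],1]], "force": 80}}

```text
t: 5.65
position: [0.54, 0.1167, 0.175]
orientation: [0.476, 0.523, -0.475, 0.524]
ft_force: [-0.2, -0.6, -0.1]
gripper_width: 0.0853
```

```bash
python3 - <<'E'
from bench import robot
from h import *
import cv2
F=[]
for i in range(12):
    s=robot.read_state(); F.append(np.r_[s["ft_force"],s["torque"]]); 
    p=robot.get_image("wrist")
F=np.array(F); print(F.mean(0).round(3),F.std(0).round(3)); print(s["t"],s["position"])
cv2.imwrite("pics/wrist2.png",p["color"])
cv2.imwrite("pics/scene2.png",cv2.resize(robot.get_image("scene")["color"][120:280,220:420],None,fx=4,fy=4))
E
```

```text
[-0.238 -0.138 -0.06   0.012  0.005  0.011] [0.343 0.486 0.392 0.032 0.026 0.028]
6.2 [0.53942554 0.11658923 0.17428519]
```

View pics/wrist2.png

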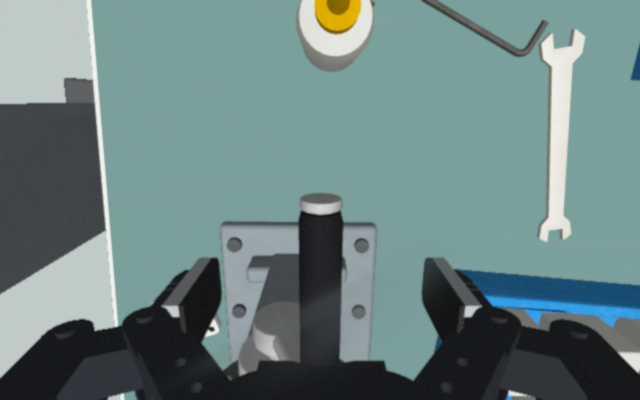

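View pics/scene2.png

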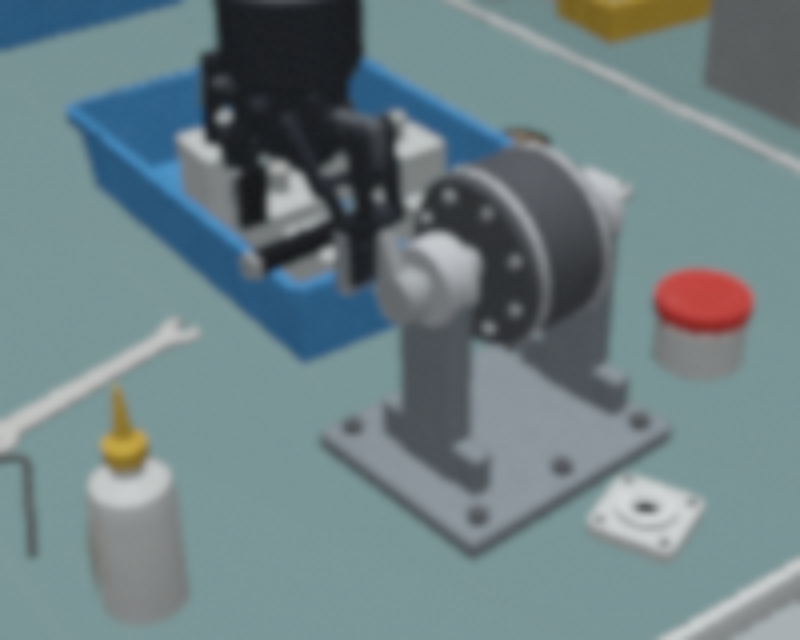

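Emit:
{"api": "drive_tool", "payload": {"steps": [[[0,0,0],[0,0,0],-1],[[0,0,0],[0,0,0],-1],[[0,0,0],[0,0,0],-1],[[0,0,0],[0,0,0],-1],[[0,0,0],[0,0,0],-1],[[0,0,0],[0,0,0],-1],[[0,0,0],[0,0,0],-1],[[0,0,0],[0,0,0],-1],[[0,0,0],[0,0,0],-1],[[0,0,0],[0,0,0],-1]], "force": 80}}

```text
t: 7.3
position: [0.5391, 0.1165, 0.1743]
orientation: [0.475, 0.524, -0.475, 0.523]
ft_force: [-4.0, 0.0, 5.3]
gripper_width: 0.0147
```

```bash
cat > log.py <<'E'
from bench import robot
from h import *
import json,os
s=robot.read_state()
r=dict(t=float(s["t"]),p=list(map(float,s["position"])),o=list(map(float,s["orientation"])),f=list(map(float,s["ft_force"])),m=list(map(float,s["torque"])),w=float(s["gripper_width"]))
L=json.load(open("log.json")) if os.path.exists("log.json") else []
L.append(r); json.dump(L,open("log.json","w"))
bias=np.array([-.24,-.14,-.06])
ex=np.array([np.cos(A),np.sin(A),0]); ey=np.array([-np.sin(A),np.cos(A),0])
P=np.array([l["p"] for l in L]); F=np.array([l["f"] for l in L])-bias
Y=P@ey; Z=P[:,2]; X=P@ex
sel=slice(1,None)
def cf(c): return np.hypot(Y-c[0],Z-c[1])-.05
# prior centre (TCP frame): from first grasp
c0=np.array([Y[0]-.05*np.sin(.444),Z[0]-.05*np.cos(.444)])
q=least_squares(lambda c:np.r_[cf(c)/.0005,(c-c0)/.004],c0); c=q.x
th=np.arctan2(-(Y-c[0]),Z-c[1]); th=np.unwrap(th)
tan=np.c_[-np.cos(th),-np.sin(th)]; rad=np.c_[-np.sin(th),np.cos(th)]
fy=F@ey; fz=F[:,2]
Ft=fy*tan[:,0]+fz*tan[:,1]; Fr=fy*rad[:,0]+fz*rad[:,1]
print("centre",c.round(4),"prior",c0.round(4),"X",X[-1].round(4),X[0].round(4))
for i in range(max(0,len(L)-6),len(L)): print(f"t{L[i]['t']:.2f} th {th[i]:.3f} ({np.degrees(th[i]-th[0]):.1f}) r {np.hypot(Y[i]-c[0],Z[i]-c[1])*1e3:.1f} Ft {Ft[i]:.2f} Fr {Fr[i]:.2f} Fx {F[i]@ex:.2f} w {L[i]['w']:.4f}")
R=Ro.from_quat(s["orientation"])
print("turn",(np.degrees((R.inv()*Ro.from_matrix(Rt)).as_rotvec())/5).round(3))
E
python3 log.py
```

```text
centre [0.5264 0.1292] prior [0.5264 0.1292] X -0.0641 -0.0641
t7.30 th -0.444 (0.0) r 50.0 Ft 5.65 Fr 3.27 Fx -0.53 w 0.0147
turn [ 0.003 -0.001  0.007]
```

```bash
cat > rows.py <<'E'
import sys,numpy as np
th=float(sys.argv[1]); n=int(sys.argv[2]); d=np.radians(float(sys.argv[3]) if len(sys.argv)>3 else 1.5)
for k in range(n):
    out=[]
    for i in range(10):
        m=th+d*(10*k+i+.5); out.append(f"[[0,0,0],[{np.sin(m)*d:.4f},{-np.cos(m)*d:.4f},0],-1]")
    print("["+", ".join(out)+"]")
E
python3 rows.py -.444 4
```

```text
[[[0,0,0],[-0.0109,-0.0238,0],-1], [[0,0,0],[-0.0103,-0.0241,0],-1], [[0,0,0],[-0.0097,-0.0243,0],-1], [[0,0,0],[-0.0090,-0.0246,0],-1], [[0,0,0],[-0.0084,-0.0248,0],-1], [[0,0,0],[-0.0077,-0.0250,0],-1], [[0,0,0],[-0.0071,-0.0252,0],-1], [[0,0,0],[-0.0064,-0.0254,0],-1], [[0,0,0],[-0.0058,-0.0255,0],-1], [[0,0,0],[-0.0051,-0.0257,0],-1]]
[[[0,0,0],[-0.0044,-0.0258,0],-1], [[0,0,0],[-0.0037,-0.0259,0],-1], [[0,0,0],[-0.0030,-0.0260,0],-1], [[0,0,0],[-0.0024,-0.0261,0],-1], [[0,0,0],[-0.0017,-0.0261,0],-1], [[0,0,0],[-0.0010,-0.0262,0],-1], [[0,0,0],[-0.0003,-0.0262,0],-1], [[0,0,0],[0.0004,-0.0262,0],-1], [[0,0,0],[0.0011,-0.0262,0],-1], [[0,0,0],[0.0017,-0.0261,0],-1]]
[[[0,0,0],[0.0024,-0.0261,0],-1], [[0,0,0],[0.0031,-0.0260,0],-1], [[0,0,0],[0.0038,-0.0259,0],-1], [[0,0,0],[0.0045,-0.0258,0],-1], [[0,0,0],[0.0051,-0.0257,0],-1], [[0,0,0],[0.0058,-0.0255,0],-1], [[0,0,0],[0.0065,-0.0254,0],-1], [[0,0,0],[0.0071,-0.0252,0],-1], [[0,0,0],[0.0078,-0.0250,0],-1], [[0,0,0],[0.0084,-0.0248,0],-1]]
[[[0,0,0],[0.0091,-0.0246,0],-1], [[0,0,0],[0.0097,-0.0243,0],-1], [[0,0,0],[0.0104,-0.0240,0],-1], [[0,0,0],[0.0110,-0.0238,0],-1], [[0,0,0],[0.0116,-0.0235,0],-1], [[0,0,0],[0.0122,-0.0232,0],-1], [[0,0,0],[0.0128,-0.0228,0],-1], [[0,0,0],[0.0134,-0.0225,0],-1], [[0,0,0],[0.0140,-0.0221,0],-1], [[0,0,0],[0.0146,-0.0218,0],-1]]
```

Emit:
{"api": "drive_tool", "payload": {"steps": [[[0,0,0],[-0.011,-0.024,0],-1],[[0,0,0],[-0.01,-0.024,0],-1],[[0,0,0],[-0.01,-0.024,0],-1],[[0,0,0],[-0.009,-0.025,0],-1],[[0,0,0],[-0.008,-0.025,0],-1],[[0,0,0],[-0.008,-0.025,0],-1],[[0,0,0],[-0.007,-0.025,0],-1],[[0,0,0],[-0.006,-0.025,0],-1],[[0,0,0],[-0.006,-0.026,0],-1],[[0,0,0],[-0.005,-0.026,0],-1]]}}

```text
t: 8.3
position: [0.527, 0.1154, 0.1784]
orientation: [0.475, 0.524, -0.475, 0.524]
ft_force: [1.7, -0.1, -0.4]
gripper_width: 0.0145
```

```bash
python3 log.py
```

```text
centre [0.5261 0.1293] prior [0.5264 0.1292] X -0.0641 -0.0641
t7.30 th -0.450 (0.0) r 50.0 Ft 5.67 Fr 3.24 Fx -0.53 w 0.0147
t8.30 th -0.193 (14.7) r 50.0 Ft -1.96 Fr -0.01 Fx 0.19 w 0.0145
turn [ 0.003 -0.002 -0.003]
```

Emit:
{"api": "drive_tool", "payload": {"steps": [[[0,0,0],[-0.004,-0.026,0],-1],[[0,0,0],[-0.004,-0.026,0],-1],[[0,0,0],[-0.003,-0.026,0],-1],[[0,0,0],[-0.002,-0.026,0],-1],[[0,0,0],[-0.002,-0.026,0],-1],[[0,0,0],[-0.001,-0.026,0],-1],[[0,0,0],[0,-0.026,0],-1],[[0,0,0],[0,-0.026,0],-1],[[0,0,0],[0.001,-0.026,0],-1],[[0,0,0],[0.002,-0.026,0],-1]]}}

```text
t: 9.3
position: [0.5141, 0.1143, 0.1791]
orientation: [0.475, 0.524, -0.475, 0.524]
ft_force: [1.1, 2.0, 1.7]
gripper_width: 0.0148
```

```bash
python3 log.py
```

```text
centre [0.5264 0.1292] prior [0.5264 0.1292] X -0.0642 -0.0641
t7.30 th -0.445 (0.0) r 50.0 Ft 5.65 Fr 3.27 Fx -0.53 w 0.0147
t8.30 th -0.188 (14.7) r 50.1 Ft -1.96 Fr -0.02 Fx 0.19 w 0.0145
t9.30 th 0.073 (29.7) r 50.0 Ft -1.63 Fr 1.62 Fx -2.00 w 0.0148
turn [ 0.004 -0.003 -0.003]
```

Emit:
{"api": "drive_tool", "payload": {"steps": [[[0,0,0],[0.002,-0.026,0],-1],[[0,0,0],[0.003,-0.026,0],-1],[[0,0,0],[0.004,-0.026,0],-1],[[0,0,0],[0.004,-0.026,0],-1],[[0,0,0],[0.005,-0.026,0],-1],[[0,0,0],[0.006,-0.026,0],-1],[[0,0,0],[0.006,-0.025,0],-1],[[0,0,0],[0.007,-0.025,0],-1],[[0,0,0],[0.008,-0.025,0],-1],[[0,0,0],[0.008,-0.025,0],-1]]}}

```text
t: 10.3
position: [0.5013, 0.1131, 0.1763]
orientation: [0.475, 0.524, -0.475, 0.524]
ft_force: [0.8, 3.2, 3.8]
gripper_width: 0.0147
```

```bash
python3 log.py
```

```text
centre [0.5265 0.1292] prior [0.5264 0.1292] X -0.0643 -0.0641
t7.30 th -0.443 (0.0) r 49.9 Ft 5.64 Fr 3.28 Fx -0.53 w 0.0147
t8.30 th -0.186 (14.7) r 50.1 Ft -1.96 Fr -0.02 Fx 0.19 w 0.0145
t9.30 th 0.075 (29.7) r 50.0 Ft -1.64 Fr 1.62 Fx -2.00 w 0.0148
t10.30 th 0.340 (44.8) r 50.0 Ft -2.53 Fr 3.21 Fx -3.22 w 0.0147
turn [ 0.005 -0.003 -0.   ]
```

Emit:
{"api": "drive_tool", "payload": {"steps": [[[0,0,0],[0.009,-0.025,0],-1],[[0,0,0],[0.01,-0.024,0],-1],[[0,0,0],[0.01,-0.024,0],-1],[[0,0,0],[0.011,-0.024,0],-1],[[0,0,0],[0.012,-0.023,0],-1],[[0,0,0],[0.012,-0.023,0],-1],[[0,0,0],[0.013,-0.023,0],-1],[[0,0,0],[0.013,-0.022,0],-1],[[0,0,0],[0.014,-0.022,0],-1],[[0,0,0],[0.015,-0.022,0],-1]]}}

```text
t: 11.3
position: [0.4896, 0.112, 0.1703]
orientation: [0.475, 0.524, -0.475, 0.524]
ft_force: [-0.3, 5.4, 5.4]
gripper_width: 0.0149
```

```bash
python3 log.py; python3 rows.py 0.603 4
```

```text
centre [0.5265 0.1292] prior [0.5264 0.1292] X -0.0643 -0.0641
t7.30 th -0.442 (0.0) r 49.9 Ft 5.64 Fr 3.29 Fx -0.53 w 0.0147
t8.30 th -0.184 (14.7) r 50.1 Ft -1.96 Fr -0.02 Fx 0.19 w 0.0145
t9.30 th 0.076 (29.7) r 50.0 Ft -1.64 Fr 1.62 Fx -2.00 w 0.0148
t10.30 th 0.341 (44.8) r 50.0 Ft -2.53 Fr 3.21 Fx -3.22 w 0.0147
t11.30 th 0.604 (59.9) r 50.0 Ft -3.54 Fr 4.23 Fx -5.48 w 0.0149
turn [ 0.005 -0.004  0.002]
[[[0,0,0],[0.0151,-0.0214,0],-1], [[0,0,0],[0.0157,-0.0210,0],-1], [[0,0,0],[0.0162,-0.0205,0],-1], [[0,0,0],[0.0168,-0.0201,0],-1], [[0,0,0],[0.0173,-0.0197,0],-1], [[0,0,0],[0.0178,-0.0192,0],-1], [[0,0,0],[0.0183,-0.0187,0],-1], [[0,0,0],[0.0188,-0.0183,0],-1], [[0,0,0],[0.0192,-0.0178,0],-1], [[0,0,0],[0.0197,-0.0172,0],-1]]
[[[0,0,0],[0.0201,-0.0167,0],-1], [[0,0,0],[0.0206,-0.0162,0],-1], [[0,0,0],[0.0210,-0.0156,0],-1], [[0,0,0],[0.0214,-0.0151,0],-1], [[0,0,0],[0.0218,-0.0145,0],-1], [[0,0,0],[0.0222,-0.0140,0],-1], [[0,0,0],[0.0225,-0.0134,0],-1], [[0,0,0],[0.0229,-0.0128,0],-1], [[0,0,0],[0.0232,-0.0122,0],-1], [[0,0,0],[0.0235,-0.0116,0],-1]]
[[[0,0,0],[0.0238,-0.0109,0],-1], [[0,0,0],[0.0241,-0.0103,0],-1], [[0,0,0],[0.0243,-0.0097,0],-1], [[0,0,0],[0.0246,-0.0090,0],-1], [[0,0,0],[0.0248,-0.0084,0],-1], [[0,0,0],[0.0250,-0.0077,0],-1], [[0,0,0],[0.0252,-0.0071,0],-1], [[0,0,0],[0.0254,-0.0064,0],-1], [[0,0,0],[0.0255,-0.0058,0],-1], [[0,0,0],[0.0257,-0.0051,0],-1]]
[[[0,0,0],[0.0258,-0.0044,0],-1], [[0,0,0],[0.0259,-0.0037,0],-1], [[0,0,0],[0.0260,-0.0031,0],-1], [[0,0,0],[0.0261,-0.0024,0],-1], [[0,0,0],[0.0261,-0.0017,0],-1], [[0,0,0],[0.0262,-0.0010,0],-1], [[0,0,0],[0.0262,-0.0003,0],-1], [[0,0,0],[0.0262,0.0004,0],-1], [[0,0,0],[0.0262,0.0011,0],-1], [[0,0,0],[0.0261,0.0017,0],-1]]
```

Emit:
{"api": "drive_tool", "payload": {"steps": [[[0,0,0],[0.015,-0.022,-0.001],-1],[[0,0,0],[0.016,-0.021,0],-1],[[0,0,0],[0.016,-0.021,-0.001],-1],[[0,0,0],[0.017,-0.02,0],-1],[[0,0,0],[0.017,-0.02,-0.001],-1],[[0,0,0],[0.018,-0.019,0],-1],[[0,0,0],[0.018,-0.019,-0.001],-1],[[0,0,0],[0.019,-0.018,0],-1],[[0,0,0],[0.019,-0.018,-0.001],-1],[[0,0,0],[0.02,-0.017,0],-1]]}}

```text
t: 12.3
position: [0.4799, 0.1111, 0.1616]
orientation: [0.475, 0.524, -0.475, 0.524]
ft_force: [-0.0, 4.5, 6.0]
gripper_width: 0.0144
```

```bash
python3 log.py
```

```text
centre [0.5265 0.1292] prior [0.5264 0.1292] X -0.0644 -0.0641
t7.30 th -0.442 (0.0) r 49.9 Ft 5.64 Fr 3.29 Fx -0.53 w 0.0147
t8.30 th -0.185 (14.7) r 50.1 Ft -1.96 Fr -0.02 Fx 0.19 w 0.0145
t9.30 th 0.076 (29.7) r 50.0 Ft -1.64 Fr 1.62 Fx -2.00 w 0.0148
t10.30 th 0.341 (44.8) r 50.0 Ft -2.53 Fr 3.21 Fx -3.22 w 0.0147
t11.30 th 0.604 (59.9) r 50.0 Ft -3.53 Fr 4.23 Fx -5.48 w 0.0149
t12.30 th 0.866 (74.9) r 50.0 Ft -5.09 Fr 3.43 Fx -4.62 w 0.0144
turn [ 0.004 -0.002  0.001]
```

Emit:
{"api": "drive_tool", "payload": {"steps": [[[0,0,0],[0.02,-0.017,0],-1],[[0,0,0],[0.021,-0.016,0],-1],[[0,0,0],[0.021,-0.016,0],-1],[[0,0,0],[0.021,-0.015,0],-1],[[0,0,0],[0.022,-0.015,0],-1],[[0,0,0],[0.022,-0.014,0],-1],[[0,0,0],[0.023,-0.013,0],-1],[[0,0,0],[0.023,-0.013,0],-1],[[0,0,0],[0.023,-0.012,0],-1],[[0,0,0],[0.024,-0.012,0],-1]]}}

```text
t: 13.3
position: [0.4729, 0.1105, 0.1506]
orientation: [0.475, 0.524, -0.475, 0.524]
ft_force: [-0.4, 4.9, 5.8]
gripper_width: 0.0148
```

```bash
python3 log.py
```

```text
centre [0.5265 0.1292] prior [0.5264 0.1292] X -0.0645 -0.0641
t8.30 th -0.185 (14.7) r 50.1 Ft -1.96 Fr -0.02 Fx 0.19 w 0.0145
t9.30 th 0.076 (29.7) r 50.0 Ft -1.64 Fr 1.62 Fx -2.00 w 0.0148
t10.30 th 0.340 (44.8) r 50.0 Ft -2.53 Fr 3.21 Fx -3.22 w 0.0147
t11.30 th 0.604 (59.9) r 50.0 Ft -3.53 Fr 4.24 Fx -5.48 w 0.0149
t12.30 th 0.866 (74.9) r 50.0 Ft -5.09 Fr 3.43 Fx -4.62 w 0.0144
t13.30 th 1.127 (89.9) r 50.0 Ft -5.42 Fr 2.26 Fx -4.99 w 0.0148
turn [ 0.005 -0.003  0.   ]
```

Emit:
{"api": "drive_tool", "payload": {"steps": [[[0,0,0],[0.024,-0.011,0],-1],[[0,0,0],[0.024,-0.01,0],-1],[[0,0,0],[0.024,-0.01,0],-1],[[0,0,0],[0.025,-0.009,0],-1],[[0,0,0],[0.025,-0.008,0],-1],[[0,0,0],[0.025,-0.008,0],-1],[[0,0,0],[0.025,-0.007,0],-1],[[0,0,0],[0.025,-0.006,0],-1],[[0,0,0],[0.026,-0.006,0],-1],[[0,0,0],[0.026,-0.005,0],-1]]}}

```text
t: 14.3
position: [0.4689, 0.1102, 0.1383]
orientation: [0.475, 0.524, -0.475, 0.524]
ft_force: [-1.4, 5.3, 7.2]
gripper_width: 0.0148
```

```bash
python3 log.py|tail -2
```

```text
t14.30 th 1.388 (104.8) r 50.0 Ft -7.00 Fr 1.98 Fx -5.52 w 0.0148
turn [ 0.005 -0.004  0.001]
```

Emit:
{"api": "drive_tool", "payload": {"steps": [[[0,0,0],[0.026,-0.004,0],-1],[[0,0,0],[0.026,-0.004,0],-1],[[0,0,0],[0.026,-0.003,0],-1],[[0,0,0],[0.026,-0.002,0],-1],[[0,0,0],[0.026,-0.002,0],-1],[[0,0,0],[0.026,-0.001,0],-1],[[0,0,0],[0.026,0,0],-1],[[0,0,0],[0.026,0,0],-1],[[0,0,0],[0.026,0.001,0],-1],[[0,0,0],[0.026,0.002,0],-1]]}}

```text
t: 15.3
position: [0.4682, 0.1101, 0.1253]
orientation: [0.475, 0.524, -0.475, 0.523]
ft_force: [-2.3, 4.6, 8.4]
gripper_width: 0.0147
```

```bash
python3 log.py; python3 rows.py 1.65 4
```

```text
centre [0.5265 0.1292] prior [0.5264 0.1292] X -0.0645 -0.0641
t10.30 th 0.340 (44.8) r 50.0 Ft -2.53 Fr 3.21 Fx -3.22 w 0.0147
t11.30 th 0.603 (59.9) r 50.0 Ft -3.53 Fr 4.24 Fx -5.48 w 0.0149
t12.30 th 0.866 (74.9) r 50.0 Ft -5.09 Fr 3.43 Fx -4.62 w 0.0144
t13.30 th 1.127 (89.9) r 50.0 Ft -5.42 Fr 2.26 Fx -4.99 w 0.0148
t14.30 th 1.388 (104.9) r 50.0 Ft -7.00 Fr 1.98 Fx -5.52 w 0.0148
t15.30 th 1.648 (119.7) r 50.0 Ft -8.53 Fr 0.96 Fx -4.93 w 0.0147
turn [ 0.005 -0.004  0.003]
[[[0,0,0],[0.0261,0.0024,0],-1], [[0,0,0],[0.0260,0.0031,0],-1], [[0,0,0],[0.0259,0.0038,0],-1], [[0,0,0],[0.0258,0.0045,0],-1], [[0,0,0],[0.0257,0.0051,0],-1], [[0,0,0],[0.0255,0.0058,0],-1], [[0,0,0],[0.0254,0.0065,0],-1], [[0,0,0],[0.0252,0.0071,0],-1], [[0,0,0],[0.0250,0.0078,0],-1], [[0,0,0],[0.0248,0.0084,0],-1]]
[[[0,0,0],[0.0246,0.0091,0],-1], [[0,0,0],[0.0243,0.0097,0],-1], [[0,0,0],[0.0240,0.0104,0],-1], [[0,0,0],[0.0238,0.0110,0],-1], [[0,0,0],[0.0235,0.0116,0],-1], [[0,0,0],[0.0232,0.0122,0],-1], [[0,0,0],[0.0228,0.0128,0],-1], [[0,0,0],[0.0225,0.0134,0],-1], [[0,0,0],[0.0221,0.0140,0],-1], [[0,0,0],[0.0218,0.0146,0],-1]]
[[[0,0,0],[0.0214,0.0151,0],-1], [[0,0,0],[0.0210,0.0157,0],-1], [[0,0,0],[0.0205,0.0162,0],-1], [[0,0,0],[0.0201,0.0168,0],-1], [[0,0,0],[0.0197,0.0173,0],-1], [[0,0,0],[0.0192,0.0178,0],-1], [[0,0,0],[0.0187,0.0183,0],-1], [[0,0,0],[0.0183,0.0188,0],-1], [[0,0,0],[0.0178,0.0192,0],-1], [[0,0,0],[0.0172,0.0197,0],-1]]
[[[0,0,0],[0.0167,0.0201,0],-1], [[0,0,0],[0.0162,0.0206,0],-1], [[0,0,0],[0.0157,0.0210,0],-1], [[0,0,0],[0.0151,0.0214,0],-1], [[0,0,0],[0.0145,0.0218,0],-1], [[0,0,0],[0.0140,0.0222,0],-1], [[0,0,0],[0.0134,0.0225,0],-1], [[0,0,0],[0.0128,0.0229,0],-1], [[0,0,0],[0.0122,0.0232,0],-1], [[0,0,0],[0.0116,0.0235,0],-1]]
```

Emit:
{"api": "drive_tool", "payload": {"steps": [[[0,0,0],[0.026,0.002,0],-1],[[0,0,0],[0.026,0.003,0],-1],[[0,0,0],[0.026,0.004,0],-1],[[0,0,0],[0.026,0.004,0],-1],[[0,0,0],[0.026,0.005,0],-1],[[0,0,0],[0.026,0.006,0],-1],[[0,0,0],[0.025,0.006,0],-1],[[0,0,0],[0.025,0.007,0],-1],[[0,0,0],[0.025,0.008,0],-1],[[0,0,0],[0.025,0.008,0],-1]]}}

```text
t: 16.3
position: [0.4707, 0.1103, 0.1126]
orientation: [0.475, 0.524, -0.475, 0.523]
ft_force: [-1.4, 4.5, 9.2]
gripper_width: 0.015
```

```bash
python3 log.py|tail -2
```

```text
t16.30 th 1.908 (134.7) r 50.1 Ft -9.03 Fr -2.37 Fx -4.72 w 0.0150
turn [ 0.006 -0.004  0.006]
```

Emit:
{"api": "drive_tool", "payload": {"steps": [[[0,0,0],[0.025,0.009,0],-1],[[0,0,0],[0.024,0.01,0],-1],[[0,0,0],[0.024,0.01,0],-1],[[0,0,0],[0.024,0.011,0],-1],[[0,0,0],[0.023,0.012,0],-1],[[0,0,0],[0.023,0.012,0],-1],[[0,0,0],[0.023,0.013,0],-1],[[0,0,0],[0.022,0.013,0],-1],[[0,0,0],[0.022,0.014,0],-1],[[0,0,0],[0.022,0.015,0],-1]]}}

```text
t: 17.3
position: [0.4764, 0.1108, 0.1011]
orientation: [0.475, 0.524, -0.475, 0.523]
ft_force: [-3.4, 5.0, 12.3]
gripper_width: 0.0149
```

```bash
python3 log.py|tail -2
```

```text
t17.30 th 2.165 (149.4) r 50.1 Ft -11.75 Fr -4.68 Fx -5.38 w 0.0149
turn [ 0.006 -0.004  0.012]
```

Emit:
{"api": "drive_tool", "payload": {"steps": [[[0,0,0],[0.021,0.015,0],-1],[[0,0,0],[0.021,0.016,0],-1],[[0,0,0],[0.021,0.016,0],-1],[[0,0,0],[0.02,0.017,0],-1],[[0,0,0],[0.02,0.017,0],-1],[[0,0,0],[0.019,0.018,0],-1],[[0,0,0],[0.019,0.018,0],-1],[[0,0,0],[0.018,0.019,0],-1],[[0,0,0],[0.018,0.019,0],-1],[[0,0,0],[0.017,0.02,0],-1]]}}

```text
t: 18.3
position: [0.4847, 0.1116, 0.0914]
orientation: [0.475, 0.524, -0.476, 0.523]
ft_force: [-5.1, 4.5, 13.9]
gripper_width: 0.015
```

```bash
python3 log.py|tail -2
```

```text
t18.30 th 2.420 (164.0) r 50.2 Ft -12.48 Fr -7.58 Fx -5.11 w 0.0150
turn [ 0.007 -0.004  0.022]
```

Emit:
{"api": "drive_tool", "payload": {"steps": [[[0,0,0],[0.017,0.02,0],-1],[[0,0,0],[0.016,0.021,0],-1],[[0,0,0],[0.016,0.021,0],-1],[[0,0,0],[0.015,0.021,0],-1],[[0,0,0],[0.015,0.022,0],-1],[[0,0,0],[0.014,0.022,0],-1],[[0,0,0],[0.013,0.023,0],-1],[[0,0,0],[0.013,0.023,0],-1],[[0,0,0],[0.012,0.023,0],-1],[[0,0,0],[0.012,0.024,0],-1]]}}

```text
t: 19.3
position: [0.4949, 0.1124, 0.0842]
orientation: [0.474, 0.525, -0.476, 0.523]
ft_force: [-6.3, 3.8, 17.0]
gripper_width: 0.0148
```

```bash
python3 log.py
```

```text
centre [0.5264 0.1291] prior [0.5264 0.1292] X -0.0642 -0.0641
t14.30 th 1.385 (104.8) r 49.9 Ft -6.99 Fr 2.00 Fx -5.52 w 0.0148
t15.30 th 1.646 (119.7) r 49.9 Ft -8.53 Fr 0.98 Fx -4.93 w 0.0147
t16.30 th 1.907 (134.6) r 50.0 Ft -9.03 Fr -2.35 Fx -4.72 w 0.0150
t17.30 th 2.164 (149.4) r 50.0 Ft -11.76 Fr -4.67 Fx -5.38 w 0.0149
t18.30 th 2.419 (164.0) r 50.2 Ft -12.48 Fr -7.58 Fx -5.11 w 0.0150
t19.30 th 2.669 (178.3) r 50.3 Ft -12.79 Fr -12.62 Fx -4.53 w 0.0148
turn [ 0.007 -0.004  0.039]
```

```bash
python3 rows.py 2.693 4
```

```text
[[[0,0,0],[0.0110,0.0237,0],-1], [[0,0,0],[0.0104,0.0240,0],-1], [[0,0,0],[0.0098,0.0243,0],-1], [[0,0,0],[0.0091,0.0245,0],-1], [[0,0,0],[0.0085,0.0248,0],-1], [[0,0,0],[0.0079,0.0250,0],-1], [[0,0,0],[0.0072,0.0252,0],-1], [[0,0,0],[0.0065,0.0254,0],-1], [[0,0,0],[0.0059,0.0255,0],-1], [[0,0,0],[0.0052,0.0257,0],-1]]
[[[0,0,0],[0.0045,0.0258,0],-1], [[0,0,0],[0.0038,0.0259,0],-1], [[0,0,0],[0.0032,0.0260,0],-1], [[0,0,0],[0.0025,0.0261,0],-1], [[0,0,0],[0.0018,0.0261,0],-1], [[0,0,0],[0.0011,0.0262,0],-1], [[0,0,0],[0.0004,0.0262,0],-1], [[0,0,0],[-0.0003,0.0262,0],-1], [[0,0,0],[-0.0009,0.0262,0],-1], [[0,0,0],[-0.0016,0.0261,0],-1]]
[[[0,0,0],[-0.0023,0.0261,0],-1], [[0,0,0],[-0.0030,0.0260,0],-1], [[0,0,0],[-0.0037,0.0259,0],-1], [[0,0,0],[-0.0043,0.0258,0],-1], [[0,0,0],[-0.0050,0.0257,0],-1], [[0,0,0],[-0.0057,0.0256,0],-1], [[0,0,0],[-0.0064,0.0254,0],-1], [[0,0,0],[-0.0070,0.0252,0],-1], [[0,0,0],[-0.0077,0.0250,0],-1], [[0,0,0],[-0.0083,0.0248,0],-1]]
[[[0,0,0],[-0.0090,0.0246,0],-1], [[0,0,0],[-0.0096,0.0244,0],-1], [[0,0,0],[-0.0102,0.0241,0],-1], [[0,0,0],[-0.0109,0.0238,0],-1], [[0,0,0],[-0.0115,0.0235,0],-1], [[0,0,0],[-0.0121,0.0232,0],-1], [[0,0,0],[-0.0127,0.0229,0],-1], [[0,0,0],[-0.0133,0.0225,0],-1], [[0,0,0],[-0.0139,0.0222,0],-1], [[0,0,0],[-0.0145,0.0218,0],-1]]
```

Emit:
{"api": "drive_tool", "payload": {"steps": [[[0,0,0],[0.01,0.024,0],-1],[[0,0,0],[0.009,0.024,0],-1],[[0,0,0],[0.009,0.024,0],-1],[[0,0,0],[0.008,0.025,0],-1],[[0,0,0],[0.007,0.025,0],-1],[[0,0,0],[0.007,0.025,0],-1],[[0,0,0],[0.006,0.025,0],-1],[[0,0,0],[0.005,0.025,0],-1],[[0,0,0],[0.005,0.026,0],-1],[[0,0,0],[0.004,0.026,0],-1]]}}

```text
t: 20.3
position: [0.5055, 0.1134, 0.0802]
orientation: [0.473, 0.525, -0.477, 0.522]
ft_force: [-10.1, 3.7, 16.8]
gripper_width: 0.0148
```

```bash
python3 log.py|tail -2
```

```text
t20.30 th 2.894 (191.2) r 50.3 Ft -13.27 Fr -14.07 Fx -4.73 w 0.0148
turn [ 0.011 -0.001  0.082]
```

Emit:
{"api": "drive_tool", "payload": {"steps": [[[0,0,0],[0.004,0.026,0],-1],[[0,0,0],[0.003,0.026,0],-1],[[0,0,0],[0.003,0.026,0],-1],[[0,0,0],[0.002,0.026,0],-1],[[0,0,0],[0.001,0.026,0],-1],[[0,0,0],[0.001,0.026,0],-1],[[0,0,0],[0,0.026,0],-1],[[0,0,0],[-0.001,0.026,0],-1],[[0,0,0],[-0.001,0.026,0],-1],[[0,0,0],[-0.002,0.026,0],-1]]}}

```text
t: 21.3
position: [0.5161, 0.1143, 0.0788]
orientation: [0.472, 0.527, -0.478, 0.521]
ft_force: [-14.9, 2.6, 14.0]
gripper_width: 0.0148
```

```bash
python3 log.py
```

```text
centre [0.5264 0.129 ] prior [0.5264 0.1292] X -0.0641 -0.0641
t16.30 th 1.905 (134.5) r 50.0 Ft -9.04 Fr -2.34 Fx -4.72 w 0.0150
t17.30 th 2.163 (149.3) r 50.0 Ft -11.76 Fr -4.66 Fx -5.38 w 0.0149
t18.30 th 2.418 (163.9) r 50.1 Ft -12.49 Fr -7.57 Fx -5.11 w 0.0150
t19.30 th 2.668 (178.3) r 50.3 Ft -12.80 Fr -12.61 Fx -4.53 w 0.0148
t20.30 th 2.894 (191.2) r 50.3 Ft -13.27 Fr -14.07 Fx -4.73 w 0.0148
t21.30 th 3.108 (203.4) r 50.2 Ft -14.81 Fr -13.57 Fx -4.15 w 0.0148
turn [0.015 0.005 0.136]
```

```bash
python3 - <<'E'
from bench import robot
import cv2,json,numpy as np
for l in json.load(open("log.json")): print(l["t"],np.round(l["f"],1),np.round(l["m"],2))
s=robot.read_state(); print(s["q"])
cv2.imwrite("pics/scene3.png",cv2.resize(robot.get_image("scene")["color"][120:280,220:420],None,fx=4,fy=4))
cv2.imwrite("pics/side3.png",cv2.resize(robot.get_image("side")["color"][120:280,220:420],None,fx=4,fy=4))
E
```

```text
7.3 [-4.   0.   5.3] [-0.07  0.94 -0.06]
8.3 [ 1.7 -0.1 -0.4] [ 0.11 -0.36 -0.16]
9.3 [1.1 2.  1.7] [ 0.33 -0.26 -0.15]
10.3 [0.8 3.2 3.8] [ 0.72 -0.1  -0.17]
11.3 [-0.3  5.4  5.4] [ 1.06  0.17 -0.16]
12.3 [-0.   4.5  6. ] [ 1.06  0.17 -0.07]
13.3 [-0.4  4.9  5.8] [ 0.99  0.17 -0.12]
14.3 [-1.4  5.3  7.2] [ 1.05  0.28 -0.07]
15.3 [-2.3  4.6  8.4] [ 0.99  0.4  -0.13]
16.3 [-1.4  4.5  9.2] [ 0.92  0.48 -0.06]
17.3 [-3.4  5.  12.3] [ 0.94  0.73 -0.07]
18.3 [-5.1  4.5 13.9] [ 0.85  1.   -0.09]
19.3 [-6.3  3.8 17. ] [ 0.78  1.41 -0.03]
20.3 [-10.1   3.7  16.8] [0.64 2.19 0.05]
21.3 [-14.9   2.6  14. ] [0.67 2.93 0.03]
[-0.6347561   0.47264615  0.37924312  2.04186835 -0.27221197  0.68651789
  0.01870106]
```

View pics/scene3.png

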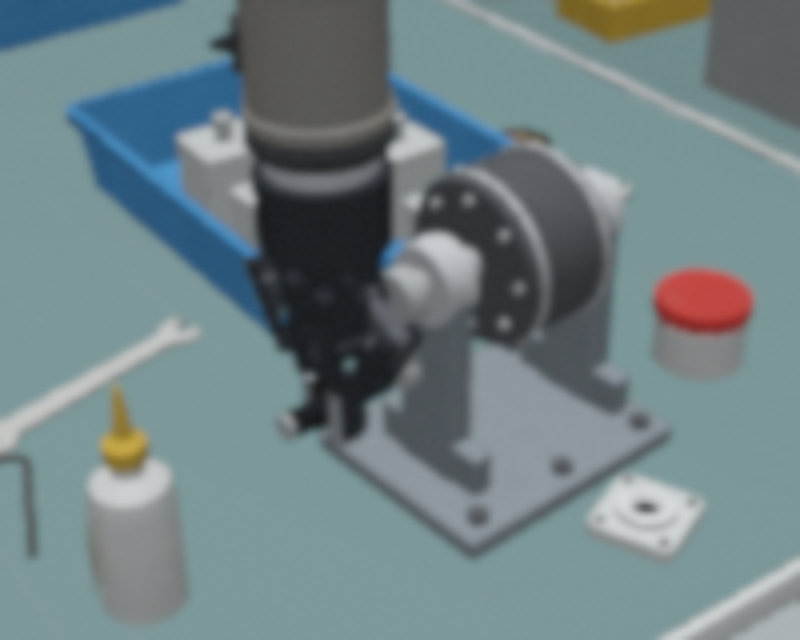

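View pics/side3.png

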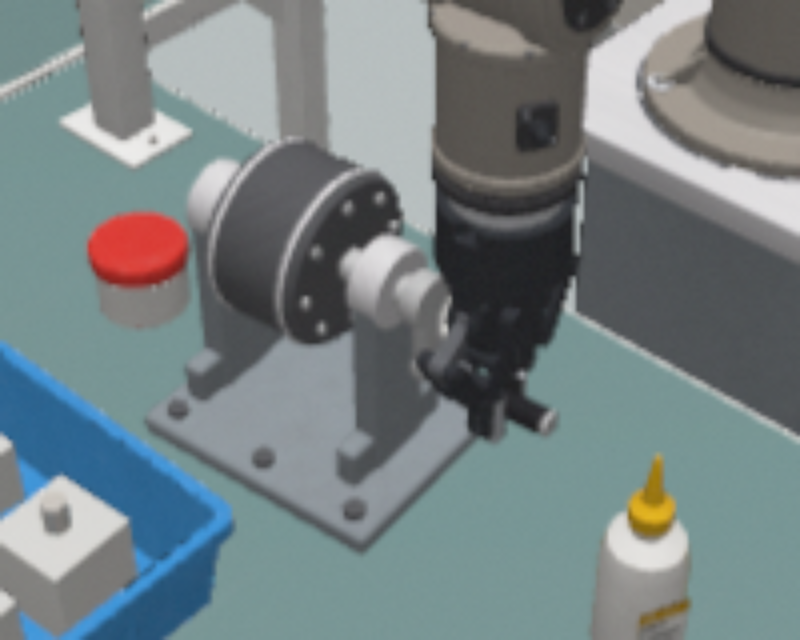

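Emit:
{"api": "drive_tool", "payload": {"steps": [[[0,0,0],[-0.003,0.026,0],-1],[[0,0,0],[-0.004,0.026,0],-1],[[0,0,0],[-0.005,0.026,0],-1],[[0,0,0],[-0.005,0.026,0],-1],[[0,0,0],[-0.006,0.026,0],-1],[[0,0,0],[-0.007,0.026,0],-1],[[0,0,0],[-0.007,0.026,0],-1],[[0,0,0],[-0.008,0.026,0],-1],[[0,0,0],[-0.008,0.025,0],-1],[[0,0,0],[-0.009,0.025,0],-1]]}}

```text
t: 22.4
position: [0.5261, 0.1152, 0.0799]
orientation: [0.47, 0.528, -0.48, 0.52]
ft_force: [-14.9, 2.6, 1.2]
gripper_width: 0.0146
```

```bash
python3 log.py|tail -2
```

```text
t22.40 th 3.311 (215.1) r 49.8 Ft -13.88 Fr -3.63 Fx -4.14 w 0.0146
turn [0.02  0.016 0.2  ]
```

Emit:
{"api": "drive_tool", "payload": {"steps": [[[0,0,0],[-0.009,0.025,0],-1],[[0,0,0],[-0.01,0.024,0],-1],[[0,0,0],[-0.01,0.024,0],-1],[[0,0,0],[-0.011,0.024,0],-1],[[0,0,0],[-0.012,0.024,0],-1],[[0,0,0],[-0.012,0.023,0],-1],[[0,0,0],[-0.013,0.023,0],-1],[[0,0,0],[-0.013,0.023,0],-1],[[0,0,0],[-0.014,0.022,0],-1],[[0,0,0],[-0.015,0.022,0],-1]]}}

```text
t: 23.4
position: [0.5377, 0.1163, 0.0841]
orientation: [0.47, 0.527, -0.48, 0.52]
ft_force: [-7.1, 3.6, -16.6]
gripper_width: 0.0144
```

```bash
python3 log.py; python3 rows.py 3.740 4
```

```text
centre [0.5263 0.1291] prior [0.5264 0.1292] X -0.0639 -0.0641
t18.30 th 2.421 (164.2) r 50.1 Ft -12.47 Fr -7.59 Fx -5.11 w 0.0150
t19.30 th 2.670 (178.5) r 50.3 Ft -12.77 Fr -12.63 Fx -4.53 w 0.0148
t20.30 th 2.896 (191.4) r 50.4 Ft -13.25 Fr -14.09 Fx -4.73 w 0.0148
t21.30 th 3.109 (203.6) r 50.3 Ft -14.79 Fr -13.59 Fx -4.15 w 0.0148
t22.40 th 3.312 (215.2) r 49.9 Ft -13.88 Fr -3.64 Fx -4.14 w 0.0146
t23.40 th 3.560 (229.5) r 49.3 Ft -12.63 Fr 12.52 Fx -4.39 w 0.0144
turn [0.018 0.028 0.202]
[[[0,0,0],[-0.0150,0.0214,0],-1], [[0,0,0],[-0.0156,0.0210,0],-1], [[0,0,0],[-0.0161,0.0206,0],-1], [[0,0,0],[-0.0167,0.0202,0],-1], [[0,0,0],[-0.0172,0.0197,0],-1], [[0,0,0],[-0.0177,0.0193,0],-1], [[0,0,0],[-0.0182,0.0188,0],-1], [[0,0,0],[-0.0187,0.0183,0],-1], [[0,0,0],[-0.0192,0.0178,0],-1], [[0,0,0],[-0.0196,0.0173,0],-1]]
[[[0,0,0],[-0.0201,0.0168,0],-1], [[0,0,0],[-0.0205,0.0163,0],-1], [[0,0,0],[-0.0209,0.0157,0],-1], [[0,0,0],[-0.0213,0.0152,0],-1], [[0,0,0],[-0.0217,0.0146,0],-1], [[0,0,0],[-0.0221,0.0141,0],-1], [[0,0,0],[-0.0224,0.0135,0],-1], [[0,0,0],[-0.0228,0.0129,0],-1], [[0,0,0],[-0.0231,0.0123,0],-1], [[0,0,0],[-0.0234,0.0117,0],-1]]
[[[0,0,0],[-0.0237,0.0110,0],-1], [[0,0,0],[-0.0240,0.0104,0],-1], [[0,0,0],[-0.0243,0.0098,0],-1], [[0,0,0],[-0.0245,0.0092,0],-1], [[0,0,0],[-0.0248,0.0085,0],-1], [[0,0,0],[-0.0250,0.0079,0],-1], [[0,0,0],[-0.0252,0.0072,0],-1], [[0,0,0],[-0.0254,0.0065,0],-1], [[0,0,0],[-0.0255,0.0059,0],-1], [[0,0,0],[-0.0257,0.0052,0],-1]]
[[[0,0,0],[-0.0258,0.0045,0],-1], [[0,0,0],[-0.0259,0.0039,0],-1], [[0,0,0],[-0.0260,0.0032,0],-1], [[0,0,0],[-0.0261,0.0025,0],-1], [[0,0,0],[-0.0261,0.0018,0],-1], [[0,0,0],[-0.0262,0.0011,0],-1], [[0,0,0],[-0.0262,0.0004,0],-1], [[0,0,0],[-0.0262,-0.0002,0],-1], [[0,0,0],[-0.0262,-0.0009,0],-1], [[0,0,0],[-0.0261,-0.0016,0],-1]]
```

Emit:
{"api": "drive_tool", "payload": {"steps": [[[0,0,0],[-0.008,0.026,0],-1],[[0,0,0],[-0.008,0.026,0],-1],[[0,0,0],[-0.009,0.026,0],-1],[[0,0,0],[-0.01,0.026,0],-1],[[0,0,0],[-0.011,0.025,0],-1],[[0,0,0],[-0.012,0.024,0],-1],[[0,0,0],[-0.013,0.023,0],-1],[[0,0,0],[-0.014,0.022,0],-1],[[0,0,0],[-0.015,0.021,0],-1],[[0,0,0],[-0.016,0.021,0],-1]]}}

```text
t: 24.4
position: [0.5493, 0.1173, 0.0906]
orientation: [0.47, 0.528, -0.48, 0.52]
ft_force: [-14.0, 2.5, -3.7]
gripper_width: 0.0146
```

```bash
python3 log.py
```

```text
centre [0.5263 0.1291] prior [0.5264 0.1292] X -0.0638 -0.0641
t19.30 th 2.671 (178.5) r 50.3 Ft -12.77 Fr -12.64 Fx -4.53 w 0.0148
t20.30 th 2.896 (191.4) r 50.4 Ft -13.25 Fr -14.09 Fx -4.73 w 0.0148
t21.30 th 3.109 (203.6) r 50.3 Ft -14.79 Fr -13.60 Fx -4.15 w 0.0148
t22.40 th 3.312 (215.2) r 49.9 Ft -13.88 Fr -3.64 Fx -4.14 w 0.0146
t23.40 th 3.561 (229.5) r 49.3 Ft -12.63 Fr 12.52 Fx -4.39 w 0.0144
t24.40 th 3.831 (245.0) r 49.9 Ft -12.70 Fr -5.78 Fx -3.97 w 0.0146
turn [0.017 0.023 0.214]
```

```bash
python3 rows.py 3.831 4
```

```text
[[[0,0,0],[-0.0169,0.0200,0],-1], [[0,0,0],[-0.0174,0.0195,0],-1], [[0,0,0],[-0.0179,0.0191,0],-1], [[0,0,0],[-0.0184,0.0186,0],-1], [[0,0,0],[-0.0189,0.0181,0],-1], [[0,0,0],[-0.0194,0.0176,0],-1], [[0,0,0],[-0.0198,0.0171,0],-1], [[0,0,0],[-0.0203,0.0166,0],-1], [[0,0,0],[-0.0207,0.0160,0],-1], [[0,0,0],[-0.0211,0.0155,0],-1]]
[[[0,0,0],[-0.0215,0.0149,0],-1], [[0,0,0],[-0.0219,0.0144,0],-1], [[0,0,0],[-0.0223,0.0138,0],-1], [[0,0,0],[-0.0226,0.0132,0],-1], [[0,0,0],[-0.0230,0.0126,0],-1], [[0,0,0],[-0.0233,0.0120,0],-1], [[0,0,0],[-0.0236,0.0114,0],-1], [[0,0,0],[-0.0239,0.0108,0],-1], [[0,0,0],[-0.0241,0.0101,0],-1], [[0,0,0],[-0.0244,0.0095,0],-1]]
[[[0,0,0],[-0.0246,0.0088,0],-1], [[0,0,0],[-0.0249,0.0082,0],-1], [[0,0,0],[-0.0251,0.0075,0],-1], [[0,0,0],[-0.0253,0.0069,0],-1], [[0,0,0],[-0.0254,0.0062,0],-1], [[0,0,0],[-0.0256,0.0056,0],-1], [[0,0,0],[-0.0257,0.0049,0],-1], [[0,0,0],[-0.0258,0.0042,0],-1], [[0,0,0],[-0.0259,0.0035,0],-1], [[0,0,0],[-0.0260,0.0029,0],-1]]
[[[0,0,0],[-0.0261,0.0022,0],-1], [[0,0,0],[-0.0261,0.0015,0],-1], [[0,0,0],[-0.0262,0.0008,0],-1], [[0,0,0],[-0.0262,0.0001,0],-1], [[0,0,0],[-0.0262,-0.0006,0],-1], [[0,0,0],[-0.0261,-0.0013,0],-1], [[0,0,0],[-0.0261,-0.0019,0],-1], [[0,0,0],[-0.0260,-0.0026,0],-1], [[0,0,0],[-0.0260,-0.0033,0],-1], [[0,0,0],[-0.0259,-0.0040,0],-1]]
```

Emit:
{"api": "drive_tool", "payload": {"steps": [[[0,0,0],[-0.018,0.019,0],-1],[[0,0,0],[-0.018,0.019,0],-1],[[0,0,0],[-0.018,0.019,0],-1],[[0,0,0],[-0.019,0.018,0],-1],[[0,0,0],[-0.019,0.018,0],-1],[[0,0,0],[-0.02,0.017,0],-1],[[0,0,0],[-0.02,0.017,0],-1],[[0,0,0],[-0.021,0.016,0],-1],[[0,0,0],[-0.021,0.016,0],-1],[[0,0,0],[-0.021,0.015,0],-1]]}}

```text
t: 25.4
position: [0.5583, 0.1181, 0.1002]
orientation: [0.47, 0.528, -0.48, 0.52]
ft_force: [-13.7, 3.2, -5.1]
gripper_width: 0.0149
```

```bash
python3 log.py
```

```text
centre [0.5263 0.1291] prior [0.5264 0.1292] X -0.0638 -0.0641
t20.30 th 2.896 (191.4) r 50.4 Ft -13.25 Fr -14.10 Fx -4.73 w 0.0148
t21.30 th 3.109 (203.7) r 50.3 Ft -14.79 Fr -13.60 Fx -4.15 w 0.0148
t22.40 th 3.312 (215.2) r 49.9 Ft -13.88 Fr -3.64 Fx -4.14 w 0.0146
t23.40 th 3.561 (229.5) r 49.3 Ft -12.63 Fr 12.52 Fx -4.39 w 0.0144
t24.40 th 3.831 (245.0) r 49.9 Ft -12.70 Fr -5.78 Fx -3.97 w 0.0146
t25.40 th 4.096 (260.2) r 50.0 Ft -11.65 Fr -7.80 Fx -4.62 w 0.0149
turn [0.016 0.025 0.207]
```

Emit:
{"api": "drive_tool", "payload": {"steps": [[[0,0,0],[-0.022,0.014,0],-1],[[0,0,0],[-0.022,0.013,0],-1],[[0,0,0],[-0.022,0.013,0],-1],[[0,0,0],[-0.023,0.012,0],-1],[[0,0,0],[-0.023,0.011,0],-1],[[0,0,0],[-0.023,0.011,0],-1],[[0,0,0],[-0.024,0.01,0],-1],[[0,0,0],[-0.024,0.01,0],-1],[[0,0,0],[-0.024,0.01,0],-1],[[0,0,0],[-0.024,0.009,0],-1]]}}

```text
t: 26.4
position: [0.5644, 0.1186, 0.1117]
orientation: [0.47, 0.527, -0.48, 0.52]
ft_force: [-11.9, 3.1, -6.5]
gripper_width: 0.0144
```

```bash
python3 log.py|tail -2
```

```text
t26.40 th 4.357 (275.1) r 50.0 Ft -9.95 Fr -8.36 Fx -4.34 w 0.0144
turn [0.013 0.026 0.199]
```

Emit:
{"api": "drive_tool", "payload": {"steps": [[[0,0,0],[-0.025,0.008,0],-1],[[0,0,0],[-0.025,0.008,0],-1],[[0,0,0],[-0.025,0.007,0],-1],[[0,0,0],[-0.025,0.007,0],-1],[[0,0,0],[-0.025,0.006,0],-1],[[0,0,0],[-0.026,0.005,0],-1],[[0,0,0],[-0.026,0.005,0],-1],[[0,0,0],[-0.026,0.004,0],-1],[[0,0,0],[-0.026,0.003,0],-1],[[0,0,0],[-0.026,0.003,0],-1]]}}

```text
t: 27.4
position: [0.5674, 0.1189, 0.1243]
orientation: [0.47, 0.527, -0.48, 0.52]
ft_force: [-10.1, 3.0, -8.5]
gripper_width: 0.0147
```

```bash
python3 log.py
```

```text
centre [0.5263 0.1291] prior [0.5264 0.1292] X -0.0637 -0.0641
t22.40 th 3.311 (215.2) r 49.9 Ft -13.88 Fr -3.64 Fx -4.14 w 0.0146
t23.40 th 3.560 (229.5) r 49.3 Ft -12.63 Fr 12.52 Fx -4.39 w 0.0144
t24.40 th 3.831 (245.0) r 49.9 Ft -12.70 Fr -5.78 Fx -3.97 w 0.0146
t25.40 th 4.096 (260.2) r 49.9 Ft -11.65 Fr -7.80 Fx -4.62 w 0.0149
t26.40 th 4.357 (275.1) r 50.0 Ft -9.95 Fr -8.36 Fx -4.34 w 0.0144
t27.40 th 4.617 (290.0) r 50.1 Ft -9.33 Fr -8.68 Fx -4.12 w 0.0147
turn [0.012 0.027 0.195]
```

Emit:
{"api": "drive_tool", "payload": {"steps": [[[0,0,0],[-0.026,0.001,0],-1],[[0,0,0],[-0.026,0.0,0],-1],[[0,0,0],[-0.026,-0.001,0],-1],[[0,0,0],[-0.026,-0.001,0],-1],[[0,0,0],[-0.026,-0.002,0],-1],[[0,0,0],[-0.026,-0.002,0],-1],[[0,0,0],[-0.026,-0.003,0],-1],[[0,0,0],[-0.026,-0.004,0],-1],[[0,0,0],[-0.026,-0.004,0],-1],[[0,0,0],[-0.026,-0.005,0],-1]]}}

```text
t: 28.4
position: [0.567, 0.1189, 0.1374]
orientation: [0.47, 0.527, -0.48, 0.521]
ft_force: [-8.9, 2.9, -8.1]
gripper_width: 0.0146
```

```bash
python3 log.py|tail -2;  python3 rows.py 4.877 4
```

```text
t28.40 th 4.879 (305.0) r 50.2 Ft -6.50 Fr -9.56 Fx -3.87 w 0.0146
turn [0.01  0.027 0.18 ]
[[[0,0,0],[-0.0258,-0.0046,0],-1], [[0,0,0],[-0.0256,-0.0053,0],-1], [[0,0,0],[-0.0255,-0.0060,0],-1], [[0,0,0],[-0.0253,-0.0066,0],-1], [[0,0,0],[-0.0251,-0.0073,0],-1], [[0,0,0],[-0.0249,-0.0080,0],-1], [[0,0,0],[-0.0247,-0.0086,0],-1], [[0,0,0],[-0.0245,-0.0092,0],-1], [[0,0,0],[-0.0242,-0.0099,0],-1], [[0,0,0],[-0.0240,-0.0105,0],-1]]
[[[0,0,0],[-0.0237,-0.0111,0],-1], [[0,0,0],[-0.0234,-0.0118,0],-1], [[0,0,0],[-0.0231,-0.0124,0],-1], [[0,0,0],[-0.0227,-0.0130,0],-1], [[0,0,0],[-0.0224,-0.0136,0],-1], [[0,0,0],[-0.0220,-0.0141,0],-1], [[0,0,0],[-0.0217,-0.0147,0],-1], [[0,0,0],[-0.0213,-0.0153,0],-1], [[0,0,0],[-0.0209,-0.0158,0],-1], [[0,0,0],[-0.0204,-0.0164,0],-1]]
[[[0,0,0],[-0.0200,-0.0169,0],-1], [[0,0,0],[-0.0196,-0.0174,0],-1], [[0,0,0],[-0.0191,-0.0179,0],-1], [[0,0,0],[-0.0186,-0.0184,0],-1], [[0,0,0],[-0.0181,-0.0189,0],-1], [[0,0,0],[-0.0176,-0.0194,0],-1], [[0,0,0],[-0.0171,-0.0198,0],-1], [[0,0,0],[-0.0166,-0.0203,0],-1], [[0,0,0],[-0.0161,-0.0207,0],-1], [[0,0,0],[-0.0155,-0.0211,0],-1]]
[[[0,0,0],[-0.0149,-0.0215,0],-1], [[0,0,0],[-0.0144,-0.0219,0],-1], [[0,0,0],[-0.0138,-0.0222,0],-1], [[0,0,0],[-0.0132,-0.0226,0],-1], [[0,0,0],[-0.0126,-0.0229,0],-1], [[0,0,0],[-0.0120,-0.0233,0],-1], [[0,0,0],[-0.0114,-0.0236,0],-1], [[0,0,0],[-0.0108,-0.0239,0],-1], [[0,0,0],[-0.0102,-0.0241,0],-1], [[0,0,0],[-0.0095,-0.0244,0],-1]]
```

Emit:
{"api": "drive_tool", "payload": {"steps": [[[0,0,0],[-0.026,-0.006,0],-1],[[0,0,0],[-0.026,-0.007,0],-1],[[0,0,0],[-0.026,-0.007,0],-1],[[0,0,0],[-0.025,-0.008,0],-1],[[0,0,0],[-0.025,-0.008,0],-1],[[0,0,0],[-0.025,-0.009,0],-1],[[0,0,0],[-0.025,-0.01,0],-1],[[0,0,0],[-0.024,-0.01,0],-1],[[0,0,0],[-0.024,-0.011,0],-1],[[0,0,0],[-0.024,-0.012,0],-1]]}}

```text
t: 29.4
position: [0.5633, 0.1185, 0.15]
orientation: [0.471, 0.527, -0.479, 0.521]
ft_force: [-8.5, 1.8, -9.0]
gripper_width: 0.0145
```

```bash
python3 log.py|tail -2
```

```text
t29.40 th 5.142 (320.0) r 50.3 Ft -4.79 Fr -11.03 Fx -2.76 w 0.0145
turn [0.009 0.027 0.165]
```

Emit:
{"api": "drive_tool", "payload": {"steps": [[[0,0,0],[-0.023,-0.012,0],-1],[[0,0,0],[-0.023,-0.013,0],-1],[[0,0,0],[-0.023,-0.013,0],-1],[[0,0,0],[-0.022,-0.014,0],-1],[[0,0,0],[-0.022,-0.014,0],-1],[[0,0,0],[-0.021,-0.015,0],-1],[[0,0,0],[-0.021,-0.016,0],-1],[[0,0,0],[-0.021,-0.016,0],-1],[[0,0,0],[-0.02,-0.017,0],-1],[[0,0,0],[-0.02,-0.017,0],-1]]}}

```text
t: 30.4
position: [0.5567, 0.1179, 0.161]
orientation: [0.471, 0.526, -0.479, 0.521]
ft_force: [-6.4, 3.5, -9.5]
gripper_width: 0.0148
```

```bash
python3 log.py
```

```text
centre [0.5264 0.1291] prior [0.5264 0.1292] X -0.0637 -0.0641
t25.40 th 4.094 (260.0) r 49.9 Ft -11.66 Fr -7.78 Fx -4.62 w 0.0149
t26.40 th 4.355 (275.0) r 49.9 Ft -9.96 Fr -8.34 Fx -4.34 w 0.0144
t27.40 th 4.616 (289.9) r 50.0 Ft -9.34 Fr -8.67 Fx -4.12 w 0.0147
t28.40 th 4.878 (304.9) r 50.1 Ft -6.51 Fr -9.55 Fx -3.87 w 0.0146
t29.40 th 5.141 (320.0) r 50.3 Ft -4.79 Fr -11.03 Fx -2.76 w 0.0145
t30.40 th 5.397 (334.7) r 50.4 Ft -3.65 Fr -10.48 Fx -4.20 w 0.0148
turn [0.008 0.026 0.15 ]
```

Emit:
{"api": "drive_tool", "payload": {"steps": [[[0,0,0],[-0.018,-0.018,0],-1],[[0,0,0],[-0.018,-0.018,0],-1],[[0,0,0],[-0.017,-0.019,0],-1],[[0,0,0],[-0.017,-0.019,0],-1],[[0,0,0],[-0.016,-0.02,0],-1],[[0,0,0],[-0.016,-0.02,0],-1],[[0,0,0],[-0.015,-0.02,0],-1],[[0,0,0],[-0.015,-0.021,0],-1],[[0,0,0],[-0.014,-0.021,0],-1],[[0,0,0],[-0.014,-0.022,0],-1]]}}

```text
t: 31.4
position: [0.5479, 0.1171, 0.1695]
orientation: [0.472, 0.526, -0.478, 0.522]
ft_force: [-3.6, 3.6, -9.8]
gripper_width: 0.0146
```

```bash
python3 log.py|tail -2
```

```text
t31.40 th 5.640 (348.5) r 50.4 Ft -3.41 Fr -9.57 Fx -4.02 w 0.0146
turn [0.007 0.024 0.121]
```

Emit:
{"api": "drive_tool", "payload": {"steps": [[[0,0,0],[-0.014,-0.022,0],-1],[[0,0,0],[-0.013,-0.022,0],-1],[[0,0,0],[-0.013,-0.022,0],-1],[[0,0,0],[-0.012,-0.023,0],-1],[[0,0,0],[-0.011,-0.023,0],-1],[[0,0,0],[-0.011,-0.023,0],-1],[[0,0,0],[-0.01,-0.024,0],-1],[[0,0,0],[-0.009,-0.024,0],-1],[[0,0,0],[-0.009,-0.024,0],-1],[[0,0,0],[-0.008,-0.024,0],-1]]}}

```text
t: 32.4
position: [0.5376, 0.1162, 0.1757]
orientation: [0.473, 0.525, -0.478, 0.522]
ft_force: [-4.4, 4.1, -13.5]
gripper_width: 0.0146
```

```bash
cat > fit.py <<'E'
import io,contextlib
b=io.StringIO()
exec(open("log.py").read().replace("L.append(r); json.dump(L,open(\"log.json\",\"w\"))",""))
def fit(sel,free=True):
    M=np.c_[np.ones(len(th)),np.sin(th),np.cos(th)][sel]; T=-Ft[sel]*.05
    k,res,_,_=np.linalg.lstsq(M,T,rcond=None); e=T-M@k
    cov=np.linalg.inv(M.T@M)*e.var()
    # T = fr + a sin th + b cos th ; T = fr + m*sin(th-th_low) (rises after low)
    tl=np.arctan2(-k[2],k[1]); m=np.hypot(k[1],k[2])
    print("fr",k[0].round(3),"m",m.round(3),"th_low",tl.round(3),tl+2*np.pi,"rms",e.std().round(4),"sd",(np.sqrt(cov[1,1])/m).round(3)); return e
i=np.arange(len(th))
print(fit(i>=1).round(3)); fit((i>=1)&(np.abs(Fr)<9)); fit((i>=1)&(i%2==0)); fit((i>=1)&(i%2==1))
E
python3 log.py; python3 fit.py|tail -9
```

```text
centre [0.5264 0.1292] prior [0.5264 0.1292] X -0.0639 -0.0641
t27.40 th 4.614 (289.8) r 50.0 Ft -9.35 Fr -8.65 Fx -4.12 w 0.0147
t28.40 th 4.877 (304.8) r 50.1 Ft -6.52 Fr -9.55 Fx -3.87 w 0.0146
t29.40 th 5.140 (319.9) r 50.2 Ft -4.80 Fr -11.02 Fx -2.76 w 0.0145
t30.40 th 5.397 (334.6) r 50.3 Ft -3.66 Fr -10.47 Fx -4.20 w 0.0148
t31.40 th 5.640 (348.5) r 50.4 Ft -3.42 Fr -9.57 Fx -4.02 w 0.0146
t32.40 th 5.879 (362.3) r 50.6 Ft -1.79 Fr -13.81 Fx -4.58 w 0.0146
turn [0.006 0.021 0.091]
t32.40 th 5.879 (362.3) r 50.6 Ft -1.79 Fr -13.81 Fx -4.58 w 0.0146
turn [0.006 0.021 0.091]
fr 0.396 m 0.298 th_low 1.55 7.833557631421993 rms 0.0254 sd 0.024
[-0.004 -0.018  0.009  0.022  0.047 -0.003  0.002  0.001 -0.049  0.019
 -0.001 -0.025 -0.023  0.047  0.005 -0.037  0.013  0.019  0.004  0.048
 -0.015 -0.027 -0.02   0.017 -0.03 ]
fr 0.406 m 0.295 th_low 1.586 7.869600643676598 rms 0.0211 sd 0.026
fr 0.402 m 0.3 th_low 1.561 7.844468876607013 rms 0.0269 sd 0.036
fr 0.391 m 0.296 th_low 1.54 7.8229730761205065 rms 0.0226 sd 0.031
```

```bash
python3 rows.py -0.404 4
```

```text
[[[0,0,0],[-0.0100,-0.0242,0],-1], [[0,0,0],[-0.0093,-0.0245,0],-1], [[0,0,0],[-0.0087,-0.0247,0],-1], [[0,0,0],[-0.0080,-0.0249,0],-1], [[0,0,0],[-0.0074,-0.0251,0],-1], [[0,0,0],[-0.0067,-0.0253,0],-1], [[0,0,0],[-0.0061,-0.0255,0],-1], [[0,0,0],[-0.0054,-0.0256,0],-1], [[0,0,0],[-0.0047,-0.0258,0],-1], [[0,0,0],[-0.0040,-0.0259,0],-1]]
[[[0,0,0],[-0.0034,-0.0260,0],-1], [[0,0,0],[-0.0027,-0.0260,0],-1], [[0,0,0],[-0.0020,-0.0261,0],-1], [[0,0,0],[-0.0013,-0.0261,0],-1], [[0,0,0],[-0.0006,-0.0262,0],-1], [[0,0,0],[0.0000,-0.0262,0],-1], [[0,0,0],[0.0007,-0.0262,0],-1], [[0,0,0],[0.0014,-0.0261,0],-1], [[0,0,0],[0.0021,-0.0261,0],-1], [[0,0,0],[0.0028,-0.0260,0],-1]]
[[[0,0,0],[0.0035,-0.0259,0],-1], [[0,0,0],[0.0041,-0.0259,0],-1], [[0,0,0],[0.0048,-0.0257,0],-1], [[0,0,0],[0.0055,-0.0256,0],-1], [[0,0,0],[0.0062,-0.0254,0],-1], [[0,0,0],[0.0068,-0.0253,0],-1], [[0,0,0],[0.0075,-0.0251,0],-1], [[0,0,0],[0.0081,-0.0249,0],-1], [[0,0,0],[0.0088,-0.0247,0],-1], [[0,0,0],[0.0094,-0.0244,0],-1]]
[[[0,0,0],[0.0101,-0.0242,0],-1], [[0,0,0],[0.0107,-0.0239,0],-1], [[0,0,0],[0.0113,-0.0236,0],-1], [[0,0,0],[0.0119,-0.0233,0],-1], [[0,0,0],[0.0125,-0.0230,0],-1], [[0,0,0],[0.0131,-0.0226,0],-1], [[0,0,0],[0.0137,-0.0223,0],-1], [[0,0,0],[0.0143,-0.0219,0],-1], [[0,0,0],[0.0149,-0.0215,0],-1], [[0,0,0],[0.0154,-0.0212,0],-1]]
```

Emit:
{"api": "drive_tool", "payload": {"steps": [[[0,0,0],[-0.008,-0.024,0],-1],[[0,0,0],[-0.008,-0.024,0],-1],[[0,0,0],[-0.007,-0.025,0],-1],[[0,0,0],[-0.006,-0.025,0],-1],[[0,0,0],[-0.006,-0.025,0],-1],[[0,0,0],[-0.005,-0.025,0],-1],[[0,0,0],[-0.005,-0.026,0],-1],[[0,0,0],[-0.004,-0.026,0],-1],[[0,0,0],[-0.003,-0.026,0],-1],[[0,0,0],[-0.002,-0.026,0],-1]]}}

```text
t: 33.4
position: [0.5267, 0.1152, 0.1796]
orientation: [0.474, 0.524, -0.477, 0.523]
ft_force: [-3.2, 3.0, -25.6]
gripper_width: 0.0147
```

```bash
python3 log.py|tail -2
```

```text
t33.40 th 6.107 (375.3) r 51.1 Ft -1.88 Fr -25.64 Fx -3.37 w 0.0147
turn [0.003 0.014 0.049]
```

Emit:
{"api": "drive_tool", "payload": {"steps": [[[0,0,0],[-0.002,-0.026,0],-1],[[0,0,0],[-0.002,-0.026,0],-1],[[0,0,0],[-0.001,-0.026,0],-1],[[0,0,0],[0,-0.026,0],-1],[[0,0,0],[0,-0.026,0],-1],[[0,0,0],[0,-0.026,0],-1],[[0,0,0],[0.001,-0.026,0],-1],[[0,0,0],[0.002,-0.026,0],-1],[[0,0,0],[0.002,-0.026,0],-1],[[0,0,0],[0.003,-0.026,0],-1]]}}

```text
t: 34.4
position: [0.5161, 0.1143, 0.1804]
orientation: [0.475, 0.523, -0.475, 0.524]
ft_force: [2.2, 3.8, -27.0]
gripper_width: 0.0147
```

```bash
python3 log.py|tail -4
```

```text
t32.40 th 5.878 (362.3) r 50.5 Ft -1.81 Fr -13.81 Fx -4.58 w 0.0146
t33.40 th 6.107 (375.4) r 51.0 Ft -1.89 Fr -25.64 Fx -3.37 w 0.0147
t34.40 th 6.317 (387.4) r 51.0 Ft -1.89 Fr -26.99 Fx -3.65 w 0.0147
turn [-0.001  0.009 -0.01 ]
```

Emit:
{"api": "drive_tool", "payload": {"steps": [[[0,0,0],[0.004,-0.026,0],-1],[[0,0,0],[0.004,-0.026,0],-1],[[0,0,0],[0.005,-0.026,0],-1],[[0,0,0],[0.006,-0.026,0],-1],[[0,0,0],[0.006,-0.026,0],-1],[[0,0,0],[0.007,-0.026,0],-1],[[0,0,0],[0.008,-0.026,0],-1],[[0,0,0],[0.008,-0.025,0],-1],[[0,0,0],[0.009,-0.025,0],-1],[[0,0,0],[0.01,-0.025,0],-1]]}}

```text
t: 35.4
position: [0.5065, 0.1135, 0.1788]
orientation: [0.477, 0.522, -0.473, 0.525]
ft_force: [6.0, 3.4, -21.1]
gripper_width: 0.015
```

```bash
python3 log.py|tail -3
```

```text
t34.40 th 6.316 (387.4) r 51.0 Ft -1.90 Fr -26.99 Fx -3.65 w 0.0147
t35.40 th 6.509 (398.5) r 50.7 Ft -1.70 Fr -21.99 Fx -2.93 w 0.0150
turn [-0.006 -0.003 -0.087]
```

Emit:
{"api": "drive_tool", "payload": {"steps": [[[0,0,0],[0.01,-0.025,0],-1],[[0,0,0],[0.01,-0.025,0],-1],[[0,0,0],[0.011,-0.025,0],-1],[[0,0,0],[0.012,-0.025,0],-1],[[0,0,0],[0.012,-0.024,0],-1],[[0,0,0],[0.013,-0.024,0],-1],[[0,0,0],[0.013,-0.024,0],-1],[[0,0,0],[0.014,-0.023,0],-1],[[0,0,0],[0.014,-0.023,0],-1],[[0,0,0],[0.015,-0.023,0],-1]]}}

```text
t: 36.4
position: [0.4969, 0.1127, 0.1749]
orientation: [0.479, 0.521, -0.472, 0.526]
ft_force: [5.2, 2.7, -5.8]
gripper_width: 0.0141
```

```bash
python3 log.py|tail -3
```

```text
t35.40 th 6.509 (398.5) r 50.7 Ft -1.70 Fr -21.99 Fx -2.93 w 0.0150
t36.40 th 6.714 (410.2) r 50.1 Ft -2.76 Fr -7.54 Fx -2.30 w 0.0141
turn [-0.01  -0.021 -0.145]
```

Emit:
{"api": "drive_tool", "payload": {"steps": [[[0,0,0],[0.012,-0.024,0],-1],[[0,0,0],[0.012,-0.024,0],-1],[[0,0,0],[0.013,-0.024,0],-1],[[0,0,0],[0.013,-0.023,0],-1],[[0,0,0],[0.014,-0.023,0],-1],[[0,0,0],[0.014,-0.023,0],-1],[[0,0,0],[0.015,-0.022,0],-1],[[0,0,0],[0.015,-0.022,0],-1],[[0,0,0],[0.016,-0.021,0],-1],[[0,0,0],[0.016,-0.021,0],-1]]}}

```text
t: 37.4
position: [0.4871, 0.1118, 0.1687]
orientation: [0.48, 0.52, -0.471, 0.526]
ft_force: [6.6, 2.9, -4.2]
gripper_width: 0.0147
```

```bash
python3 log.py|tail -3; python3 rows.py .68 3
```

```text
t36.40 th 6.714 (410.2) r 50.1 Ft -2.76 Fr -7.54 Fx -2.30 w 0.0141
t37.40 th 6.948 (423.6) r 50.0 Ft -3.05 Fr -7.64 Fx -2.36 w 0.0147
turn [-0.014 -0.028 -0.178]
[[[0,0,0],[0.0167,-0.0201,0],-1], [[0,0,0],[0.0172,-0.0197,0],-1], [[0,0,0],[0.0178,-0.0192,0],-1], [[0,0,0],[0.0183,-0.0188,0],-1], [[0,0,0],[0.0187,-0.0183,0],-1], [[0,0,0],[0.0192,-0.0178,0],-1], [[0,0,0],[0.0197,-0.0173,0],-1], [[0,0,0],[0.0201,-0.0168,0],-1], [[0,0,0],[0.0205,-0.0162,0],-1], [[0,0,0],[0.0210,-0.0157,0],-1]]
[[[0,0,0],[0.0214,-0.0151,0],-1], [[0,0,0],[0.0218,-0.0146,0],-1], [[0,0,0],[0.0221,-0.0140,0],-1], [[0,0,0],[0.0225,-0.0134,0],-1], [[0,0,0],[0.0228,-0.0128,0],-1], [[0,0,0],[0.0232,-0.0122,0],-1], [[0,0,0],[0.0235,-0.0116,0],-1], [[0,0,0],[0.0238,-0.0110,0],-1], [[0,0,0],[0.0240,-0.0104,0],-1], [[0,0,0],[0.0243,-0.0097,0],-1]]
[[[0,0,0],[0.0246,-0.0091,0],-1], [[0,0,0],[0.0248,-0.0084,0],-1], [[0,0,0],[0.0250,-0.0078,0],-1], [[0,0,0],[0.0252,-0.0071,0],-1], [[0,0,0],[0.0254,-0.0065,0],-1], [[0,0,0],[0.0255,-0.0058,0],-1], [[0,0,0],[0.0257,-0.0051,0],-1], [[0,0,0],[0.0258,-0.0045,0],-1], [[0,0,0],[0.0259,-0.0038,0],-1], [[0,0,0],[0.0260,-0.0031,0],-1]]
```

Emit:
{"api": "drive_tool", "payload": {"steps": [[[0,0,0],[0.017,-0.02,0],-1],[[0,0,0],[0.018,-0.019,0],-1],[[0,0,0],[0.018,-0.019,0],-1],[[0,0,0],[0.019,-0.018,0],-1],[[0,0,0],[0.019,-0.018,0],-1],[[0,0,0],[0.02,-0.017,0],-1],[[0,0,0],[0.02,-0.017,0],-1],[[0,0,0],[0.02,-0.016,0],-1],[[0,0,0],[0.021,-0.016,0],-1],[[0,0,0],[0.021,-0.015,0],-1]]}}

```text
t: 38.4
position: [0.4781, 0.1111, 0.1593]
orientation: [0.48, 0.52, -0.471, 0.526]
ft_force: [4.1, 2.5, 2.4]
gripper_width: 0.0146
```

```bash
python3 log.py|tail -3
```

```text
t37.40 th 6.949 (423.6) r 50.0 Ft -3.04 Fr -7.64 Fx -2.36 w 0.0147
t38.40 th 7.211 (438.7) r 49.8 Ft -4.70 Fr -2.19 Fx -2.24 w 0.0146
turn [-0.012 -0.031 -0.169]
```

Emit:
{"api": "drive_tool", "payload": {"steps": [[[0,0,0],[0.022,-0.014,0],-1],[[0,0,0],[0.022,-0.014,0],-1],[[0,0,0],[0.022,-0.013,0],-1],[[0,0,0],[0.023,-0.013,0],-1],[[0,0,0],[0.023,-0.012,0],-1],[[0,0,0],[0.023,-0.011,0],-1],[[0,0,0],[0.024,-0.011,0],-1],[[0,0,0],[0.024,-0.01,0],-1],[[0,0,0],[0.024,-0.01,0],-1],[[0,0,0],[0.024,-0.009,0],-1]]}}

```text
t: 39.4
position: [0.4714, 0.1105, 0.147]
orientation: [0.479, 0.521, -0.472, 0.526]
ft_force: [4.1, 1.9, 4.7]
gripper_width: 0.0146
```

```bash
python3 log.py|tail -3; python3 fit.py|tail -9
```

```text
t38.40 th 7.211 (438.6) r 49.8 Ft -4.70 Fr -2.19 Fx -2.24 w 0.0146
t39.40 th 7.492 (454.8) r 49.8 Ft -6.10 Fr -2.53 Fx -1.60 w 0.0146
turn [-0.011 -0.028 -0.144]
turn [-0.011 -0.028 -0.144]
fr 0.396 m 0.299 th_low 1.55 7.832947280979021 rms 0.0233 sd 0.021
[-0.003 -0.016  0.011  0.024  0.047 -0.003  0.002  0.    -0.051  0.017
 -0.002 -0.027 -0.024  0.046  0.005 -0.039  0.013  0.02   0.004  0.049
 -0.014 -0.025 -0.018  0.019 -0.028 -0.006 -0.003 -0.021  0.011 -0.012
  0.013  0.009]
fr 0.405 m 0.295 th_low 1.587 7.869856123093783 rms 0.0197 sd 0.023
fr 0.399 m 0.304 th_low 1.563 7.8462117235993825 rms 0.0245 sd 0.03
fr 0.392 m 0.294 th_low 1.536 7.818767197862966 rms 0.0208 sd 0.027
```

Emit:
{"api": "drive_tool", "payload": {"steps": [[[0,0,0],[0.025,-0.009,0],-1],[[0,0,0],[0.025,-0.008,0],-1],[[0,0,0],[0.025,-0.008,0],-1],[[0,0,0],[0.025,-0.007,0],-1],[[0,0,0],[0.025,-0.006,0],-1],[[0,0,0],[0.026,-0.006,0],-1],[[0,0,0],[0.026,-0.005,0],-1],[[0,0,0],[0.026,-0.005,0],-1],[[0,0,0],[0.026,-0.004,0],-1],[[0,0,0],[0.026,-0.003,0],-1]]}}

```text
t: 40.4
position: [0.4683, 0.1102, 0.1343]
orientation: [0.479, 0.521, -0.472, 0.526]
ft_force: [5.0, 1.8, 8.2]
gripper_width: 0.0145
```

```bash
python3 log.py|tail -3; python3 fit.py|grep fr
```

```text
t39.40 th 7.492 (454.8) r 49.9 Ft -6.10 Fr -2.53 Fx -1.60 w 0.0146
t40.40 th 7.756 (469.9) r 49.9 Ft -8.78 Fr -4.60 Fx -1.39 w 0.0145
turn [-0.01  -0.028 -0.141]
fr 0.397 m 0.3 th_low 1.537 7.819802965697619 rms 0.0255 sd 0.022
fr 0.407 m 0.297 th_low 1.569 7.852240074601359 rms 0.0236 sd 0.027
fr 0.399 m 0.304 th_low 1.563 7.84616555679408 rms 0.0245 sd 0.03
fr 0.395 m 0.295 th_low 1.511 7.793721022574367 rms 0.0248 sd 0.03
```

Emit:
{"api": "drive_tool", "payload": {"steps": [[[0,0,0],[0.025,-0.001,0],-1],[[0,0,0],[0.025,0,0],-1],[[0,0,0],[0.022,0,0],-1],[[0,0,0],[0,0,0],-1],[[0,0,0],[0,0,0],-1],[[0,0,0],[0,0,0],-1],[[0,0,0],[0,0,0],-1],[[0,0,0],[0,0,0],-1],[[0,0,0],[0,0,0],-1],[[0,0,0],[0,0,0],-1]]}}

```text
t: 41.4
position: [0.4681, 0.1102, 0.1305]
orientation: [0.479, 0.521, -0.472, 0.526]
ft_force: [4.6, 1.7, 5.3]
gripper_width: 0.0144
```

```bash
cp log.json log_run.json; python3 log.py|tail -3; cp log_run.json log_a.json
python3 - <<'E'
import re
s=open("fit.py").read()
s=s.replace('print(fit(i>=1)','i[-1]=-1 if STOP else i[-1]\nprint(fit(i>=1)').replace('import io','STOP=True\nimport io')
s=s.replace('"L.append(r); json.dump(L,open(\\"log.json\\",\\"w\\"))",""','"L.append(r); json.dump(L,open(\\"log.json\\",\\"w\\"))",""')
open("fit2.py","w").write(s.replace('.replace(','.replace("P=np.array([l[\\"p\\"] for l in L])","P=np.array([np.array(l[\\"p\\"])-.019*Ro.from_quat(l[\\"o\\"]).as_matrix()[:,0] for l in L])").replace(',1)+'print("now",th[-1])\n')
E
python3 fit2.py | tail -12
```

```text
t40.40 th 7.756 (469.9) r 49.9 Ft -8.78 Fr -4.60 Fx -1.39 w 0.0145
t41.40 th 7.831 (474.2) r 50.0 Ft -5.48 Fr -4.88 Fx -1.39 w 0.0144
turn [-0.01  -0.027 -0.136]
t40.40 th 7.757 (469.9) r 50.2 Ft -8.77 Fr -4.61 Fx -1.39 w 0.0145
t41.40 th 7.832 (474.2) r 50.2 Ft -5.48 Fr -4.89 Fx -1.39 w 0.0144
turn [-0.01  -0.027 -0.136]
fr 0.397 m 0.3 th_low 1.539 7.821938280587588 rms 0.0253 sd 0.022
[-0.002 -0.017  0.009  0.021  0.044 -0.007 -0.003 -0.004 -0.056  0.013
 -0.006 -0.031 -0.028  0.042  0.003 -0.036  0.013  0.02   0.006  0.051
 -0.012 -0.022 -0.016  0.021 -0.026 -0.005 -0.005 -0.027  0.006 -0.018
  0.008  0.004  0.061]
fr 0.407 m 0.297 th_low 1.569 7.852535079308932 rms 0.0237 sd 0.027
fr 0.399 m 0.305 th_low 1.566 7.848797111328163 rms 0.0241 sd 0.03
fr 0.395 m 0.295 th_low 1.512 7.795289519387637 rms 0.0247 sd 0.03
now 7.831595676512492
```

```bash
python3 - <<'E'
from bench import robot
import cv2,numpy as np
a=[robot.get_image(n)["color"][110:290,190:430] for n in("scene","side")]
cv2.imwrite("pics/end.png",cv2.resize(np.vstack([a[0],a[1]]),None,fx=1.65,fy=1.65))
s=robot.read_state(); print(s["t"],s["position"],np.abs(s["joint_velocities"]).max(),s["ft_force"],s["gripper_width"])
E
```

```text
41.5 [0.46805611 0.11019058 0.13052415] 0.0009701504707566211 [4.43191864 1.80907422 6.11953643] 0.0143774270110826
```

View pics/end.png

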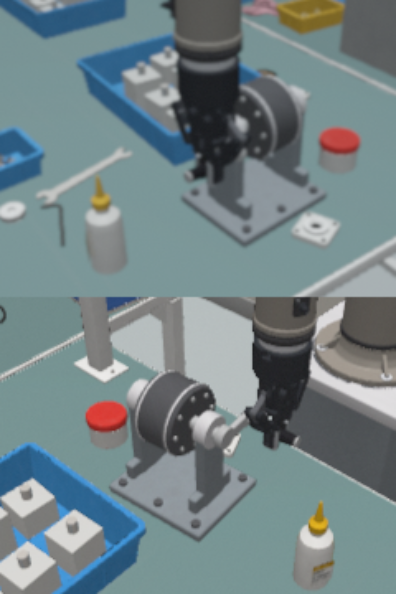

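The pictures show the gripper still holding the handle at shaft height towards the robot. The bottle, pot and cap are where they were, and the arm is at rest. I'm handing in now.

```bash
python3 -c "
from bench import robot
print(robot.sign_off())"
```

```text
the job is handed in; nothing more can be done
None
```

I cranked the rotor clockwise once right round (to 362°) in about 25 s, then carried on in the same direction until the heavy side should hang straight down. I handed in at about t = 41.5 s of the 72 s, still gripping the handle with the arm at rest.

- **Heavy side:** the handle forces fitted a seal friction of 0.397 N m, which agrees with the stated 0.40, and an unbalance of 0.30 N m. They put the heavy side straight down at a crank angle of 1.54 rad (1 sd about 0.02).
- **Final position:** the rotor measured 7.832 rad, which is 1.548 rad plus one full turn. Fits to subsets of the readings ranged from 1.51 to 1.57 rad, so the remaining error is about 2°.
- **What went less well:**
    - The hand lagged the command by about 10° in the hard sector. Off-circle forces reached about 14 N in the first turn and 27 N just after it, well under the 120 N wrist limit.
    - The last reading taken while moving sat 0.06 N m above the fit.
- **Other items:** in the last pictures the oil bottle, grease pot and end cap stand where they were.

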